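# Assemble a vacuum filter head on its manifold

### The arm

A 7-joint arm with a two-finger parallel gripper is mounted at the origin on a cart in front of the work surface, level with it; the furniture and walls round the work are solid. World frame = base frame: x ahead of the robot, y to its left, z up, the work surface at z = 0. Lengths are in m, angles in degrees, forces in N, time in s.
With the tool pointing down it reaches from about 0.35 to 0.9 m from the base axis. Payload 8.1 kg.
Tool frame: the origin (TCP) lies midway between the tips of the shut fingers; the grasp point (between the pads) lies robot.tcp_to_grasp behind it (robot.tcp_to_grasp is the distance from the TCP to the grasp point, in m); z points along the fingers, y is the line along which they close (so a half turn about z gives the same grasp; the last joint's range is limited). The gripper opens to 92 mm and grips with 3 to 60 N. Pads are 19 mm wide; open, the fingers measure 130 mm over their backs; the gripper's body (75 mm by 190 mm) begins 47 mm behind the grasp point.
Start: joints at [59.381, 24.895, 1.432, 90.138, -0.665, 64.973, -4.303], TCP at [0.262, -0.568, 0.227] pointing down, gripper open.
Joint ranges: [-149.89, 149.89], [-25.12, 119.58], [-72.63, 75.52], [4.76, 147.25], [-75.54, 255.54], [6.69, 114.76], [-157.13, 157.13]. Speed limits (degrees/s): [127.2, 127.2, 172.46, 172.46, 180, 180, 180].

### API

Orientations are given as [roll, pitch, yaw] about the fixed x, y, z axes, in that order (R = Rz(yaw) Ry(pitch) Rx(roll)).
In Python, from plant import status, camera, camera_model, robot, nets gives the robot as it stands. The module is installed in compiled form; this text tells all that it offers.
- The arm moves only by the tool apply_moves, never from a script. Its argument "rows" is a list that holds one entry, the list of rows, each a list of 7 numbers: the shift along the tool's x, y, z in m, then the turn, a rotation vector about the tool's x, y, z in rad, then the opening, from -1 (shut) to 1 (fully open). In form: [[[x, y, z, ax, ay, az, gripper], ...]]. A call has 1 to 8 rows; each row shifts and turns the commanded pose from where the row before left it, along the tool's axes as they then stand; what a row does not reach is not made up. A row lasts 1/12 s, in which the tool goes at most 41.7 mm and 7.16 degrees, less where a joint would pass 70% of its speed; a pose out of reach is approached as far as the arm can. A call is refused whole if a number of a shift passes 0.0417 or a number of a turn 0.125, either way. A call with a gripper value outside its range is refused whole. The fingers move at their own pace and stop on an object; "grip_force" is the grip in N (left out, the last holds). Time passes only in rows, so rows that do not move let the fingers close. It gives the time, the measured TCP pose, the force, the opening and the grip force at its end, in the units of the state.
- status.sense(): the state, without advancing time (a new reading comes with each control period).
- camera(name): name is "scene" or "top" or "wrist"; returns the picture (480x640x3 uint8, red, green, blue); there is no depth.
- camera_model(name): a dict with "fx", "fy", "cx", "cy" (pixels), "k1" (the pictures are not rectified: a ray, as slopes to the right and down, at radius r is drawn at 1 + k1 r^2 times it, then the intrinsics apply), "R" (3x3) and "t" (3): a world point X has camera coordinates R X + t. Camera axes: x right, y down, z forward; pixel columns grow to the right and rows downward; lengths in m; the calibration is good to about 2 mm. A picture is of the moment at which its call begins: read the wrist's pose just before it. camera_model takes no time and is no camera call; for the wrist camera it gives the pose at the moment of the call.
- robot.sign_off(): hands the job in; it is judged then, once.
Trained networks look in the newest picture that a camera, given by its name, has taken for a name from the list of things; names that differ only in an ending like _2 or _b are one class to them, and where a whole thing is asked for, a point or a joint stands for the part that bears it (a point fixed in the world has none). Each returns a list of dicts, best first, with "confidence" (0 to 1); they miss things now and then, are a little off and sometimes report something else, mostly with a low value. They report only what shows in the picture. A call takes as long as a camera call. They do not tell look-alikes from the thing itself.
- nets.boxes_of(camera, label): "box" ([left, top, right, bottom] in pixels, round what is visible of it).
- nets.trace(camera, label): "region" (480x640 bool, what is visible of it) and "box" ([left, top, right, bottom] in pixels, round what is visible of it).
The state is a dict: "time_s": time; "qpos": joint angles; "dq": joint speeds; "joint_torque": joint torques, N m; "tcp_pos": TCP position; "orientation": TCP orientation; "wrist_force": force on the tool from outside, world axes, zero at the start; "torque": the same for the moment, N m; "gripper_width": opening from 0.0 (shut) to 1.0 (fully open); "grip_force": force on a finger pad.
Only numpy, scipy, OpenCV 4.12 (cv2) and the standard library are available. Lean on these libraries where they do the work, as an engineer would, in place of code of your own. Each camera call takes 0.05 s, during which the arm holds its last target. There are 200 camera calls.

### The job

Get the vacuum manifold ready for filtering. On its wide port build up the filter head from the bottom: the perforated support screen spigot down, then the rubber sealing ring, then the steel funnel, and last its lid, each upright and fully seated in the one below; close the narrow spare port with the rubber stopper that fits it, so that the pump cannot draw air there. Leave the other stopper, the beaker and the dropper bottle where they stand.

Things in the scene. Friction and masses are not known exactly. Their poses are not given: they have to be found in the camera images.
- filter_base: wide steel port: round cup 53 mm outside, bore 47 mm, 12 mm deep. Stands on the manifold (40 mm steel tube, 0.29 m long, on two feet, a dial gauge on top midway), 0.16 m from the narrow port; either may be at either end. Origin: centre of its underside, z up; flat rim 30 mm above it, 86 mm above the worktop. Fixed.
- spare_port: narrow steel port on the manifold, 39 mm outside, straight round bore 30 mm across and 23 mm deep. Origin: centre of its underside, z up; flat rim 30 mm above it, 86 mm above the worktop. Fixed.
- support_screen: solid round steel disc with a dark raised centre full of small holes, standing on its spigot. From below: tapered spigot 0 to 8 mm (37 mm across at foot, 43 at top), flange 58 mm across at 8 to 14 mm (grip here), raised centre 37 mm across to 18 mm. Origin: centre of its underside, z up. Seated, its flange rests on the wide port's rim, origin 22 mm above the port's.
- sealing_ring: plain dark rubber ring lying flat, 56 mm outside, 41 mm bore, 12 mm high, both faces alike. Origin: centre of its underside, z up. Seated, it lies round the screen's raised centre on the flange, origin 14 mm above the screen's.
- funnel: straight steel funnel, an upright tube open at the top, 75 mm high, barrel 55 mm outside (58 mm at rim and shoulder), mouth 49 mm inside. Stands on a hollow tapered spigot 6 mm high (32 mm across at foot, 36 at top) under a flat shoulder. Origin: centre of its underside, z up. Seated, spigot in the ring's bore, shoulder on the ring, origin 6 mm above the ring's.
- funnel_lid: round steel lid with a black knob. From below: tapered plug 0 to 8 mm (39 mm across at foot, 45 at top), flange 60 mm across at 8 to 12 mm, knob to 32 mm (19 mm across between 20 and 31 mm: grip here). Origin: centre of its underside, z up. Seated, plug in the funnel's mouth, flange on the rim, origin 67 mm above the funnel's.
- large_stopper: the larger, blue rubber stopper, a tapered plug 28 mm high, 25 mm across at the foot, 33 at the top, standing on its foot. Origin: centre of its underside, z up. It goes about 16 mm into the spare port until the taper meets the rim (origin about 14 mm above the port's); 12 mm stand proud: grip the top 10 mm, press lightly.
- small_stopper: the smaller, brown rubber stopper, 25 mm across at the top, 24 mm high; too small for the spare port. Not needed: leave it. Origin at the centre of its underside.
- glass_beaker: small glass beaker, 49 mm across, 60 mm high. Not needed: leave it. Origin at the centre of its underside.
- dropper_bottle: amber dropper bottle with a rubber teat, 30 mm across, 92 mm high. Not needed: leave it. Origin at the centre of its underside.
There are look-alikes about, which are no part of the job. Leave any orange look-alike of the funnel alone. What is shaped like the funnel_lid but yellow is not meant.

How it is judged (in metres and radians):
At the end, for the whole second after the job is handed in: Screen in the wide port, ring on it, funnel on the ring, lid on the funnel: each within 5 mm of centre and 2.5 mm of its seated height over the part below, within 0.08 rad of upright. Large stopper 8 mm or more into the narrow port, within 5 mm and 0.15 rad. All released and at rest (horizontal distance between support_screen and filter_base below 0.005 m and z of support_screen in the frame of filter_base between 0.0195 and 0.0245 m and angle between each of support_screen, sealing_ring, funnel, funnel_lid's own z axis and vertical below 0.08 rad and horizontal distance between sealing_ring and support_screen below 0.005 m and z of sealing_ring in the frame of support_screen between 0.0115 and 0.0165 m and horizontal distance between funnel and sealing_ring below 0.005 m and z of funnel in the frame of sealing_ring between 0.0035 and 0.0085 m and horizontal distance between funnel_lid and funnel below 0.005 m and z of funnel_lid in the frame of funnel between 0.0645 and 0.0695 m and horizontal distance between large_stopper and spare_port below 0.005 m and z of large_stopper in the frame of spare_port between 0.008 and 0.022 m and angle between large_stopper's own z axis and vertical below 0.15 rad and linear speed of each of support_screen, sealing_ring, funnel, funnel_lid, large_stopper below 0.01 m/s); the robot touches nothing.
It fails at once if a bystander (small stopper, beaker or dropper bottle) is shifted by more than 30 mm (distance of any of small_stopper, glass_beaker, dropper_bottle from where it was at the start of the episode above 0.03 m).
It also fails if it takes over 144 s, if anything falls off the work surface, if the arm or the gripper's body presses on something with over 40 N, if the wrist force passes 120 N, or if a joint passes its speed limit or range.

## Working session

There is one attempt and no reset: what is moved stays moved. The work goes in short steps, Python scripts to look and compute and a tool call to move; the robot and the scene stay as the last step left them, time stands still between calls to the robot, and variables do not carry over. Pictures are saved under pics/ and viewed, at most 14 in all, crops included, and the job is handed in when it is done.

Besides the shell and the picture viewer there is one more tool, called after "Emit:" as a command line: name --argument value ..., lists and objects as JSON in quotes. apply_moves: Moves the arm, as the interface text tells. Its arguments: {"type":"object","properties":{"rows":{"type":"array","items":{"type":"array","items":{"type":"array","items":{"type":"number"}}}},"grip_force":{"type":"number"}},"required":["rows"]}

```bash
mkdir -p pics
cat > h.py <<'E'
import numpy as np, cv2
from plant import status, camera, camera_model, robot, nets
def ray(name,uv,m=None):
    m=m or camera_model(name)
    d=np.array([(uv[0]-m['cx'])/m['fx'],(uv[1]-m['cy'])/m['fy']]);u=d.copy()
    for _ in range(20): u=d/(1+m['k1']*(u@u))
    R=np.array(m['R']);t=np.array(m['t'])
    return -R.T@t, R.T@np.array([u[0],u[1],1.])
def at_z(name,uv,z,m=None):
    o,d=ray(name,uv,m); return o+d*(z-o[2])/d[2]
def proj(name,X,m=None):
    m=m or camera_model(name)
    c=np.array(m['R'])@np.array(X)+np.array(m['t']);u=c[:2]/c[2];u=u*(1+m['k1']*(u@u))
    return np.array([u[0]*m['fx']+m['cx'],u[1]*m['fy']+m['cy']])
def save(name,fn):
    im=camera(name); cv2.imwrite('pics/'+fn,im[:,:,::-1]); return im
E
python3 - <<'E'
from h import *
np.set_printoptions(precision=4,suppress=True)
s=status.sense();print(s, robot.tcp_to_grasp)
a=save('top','top0.png');b=save('scene','sc0.png')
for n in ['top','scene']:
    m=camera_model(n);print(n,-np.array(m['R']).T@np.array(m['t']),m['fx'],m['k1'])
    for l in ['filter_base','spare_port','support_screen','sealing_ring','funnel','funnel_lid','large_stopper','small_stopper','glass_beaker','dropper_bottle']:
        print(n,l,[(np.round(r['box']).tolist(),round(r['confidence'],2)) for r in nets.boxes_of(n,l)[:4]])
E
```

```text
{'time_s': 0.0, 'qpos': array([59.3811, 24.9365,  1.4323, 90.1894, -0.662 , 64.9721, -4.3035]), 'dq': array([-0.0579, -0.0247,  0.0209,  0.0068, -0.0614,  0.0138,  0.0764]), 'joint_torque': array([ -0.0023, -66.7863,   0.9838, -31.4454,  -0.0606,   0.0432,
         0.0001]), 'tcp_pos': array([ 0.2613, -0.5672,  0.2259]), 'orientation': array([-179.9109,    0.0111,   24.7355]), 'wrist_force': array([-0.3227,  0.1027, -0.1684]), 'torque': array([-0.0077, -0.0436,  0.0504]), 'grip_force': 0.0, 'gripper_width': 1.0020583432044712} 0.0188
top [ 0.3943 -0.0273  1.2126] 589.8405227289343 -0.12041445539959347
top filter_base [([451.0, 161.0, 478.0, 188.0], 0.9)]
top spare_port [([372.0, 171.0, 393.0, 192.0], 0.56), ([367.0, 256.0, 382.0, 267.0], 0.53)]
top support_screen [([148.0, 178.0, 182.0, 204.0], 0.61)]
top sealing_ring [([172.0, 237.0, 198.0, 266.0], 0.79)]
top funnel [([261.0, 178.0, 291.0, 210.0], 0.63), ([244.0, 293.0, 281.0, 326.0], 0.6)]
top funnel_lid [([412.0, 310.0, 434.0, 343.0], 0.98), ([344.0, 291.0, 370.0, 322.0], 0.87), ([294.0, 246.0, 323.0, 277.0], 0.66)]
top large_stop
[... 419 characters left out ...]
.0, 141.0, 381.0, 157.0], 0.59)]
scene spare_port [([328.0, 178.0, 351.0, 196.0], 0.56)]
scene support_screen [([181.0, 325.0, 209.0, 356.0], 0.68), ([231.0, 285.0, 261.0, 324.0], 0.61)]
scene sealing_ring [([250.0, 346.0, 285.0, 383.0], 0.94)]
scene funnel [([268.0, 236.0, 299.0, 278.0], 0.7), ([359.0, 296.0, 397.0, 347.0], 0.67)]
scene funnel_lid [([456.0, 229.0, 477.0, 247.0], 0.96), ([345.0, 261.0, 372.0, 286.0], 0.7), ([408.0, 257.0, 435.0, 277.0], 0.62)]
scene large_stopper [([316.0, 311.0, 333.0, 330.0], 0.53)]
scene small_stopper [([385.0, 229.0, 398.0, 246.0], 0.44)]
scene glass_beaker [([231.0, 282.0, 262.0, 324.0], 0.82)]
scene dropper_bottle [([225.0, 239.0, 238.0, 271.0], 0.75)]
```

Run:
```python
import cv2
a=cv2.imread('pics/top0.png')[120:360,130:500];cv2.imwrite('pics/top0c.png',cv2.resize(a,(800,519),interpolation=cv2.INTER_CUBIC))
```

```text
(no output)
```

View pics/top0c.png

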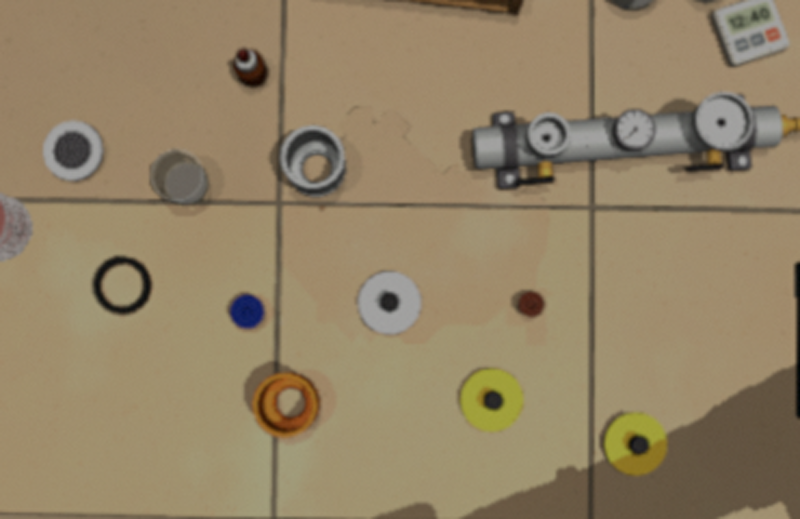

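View pics/sc0.png

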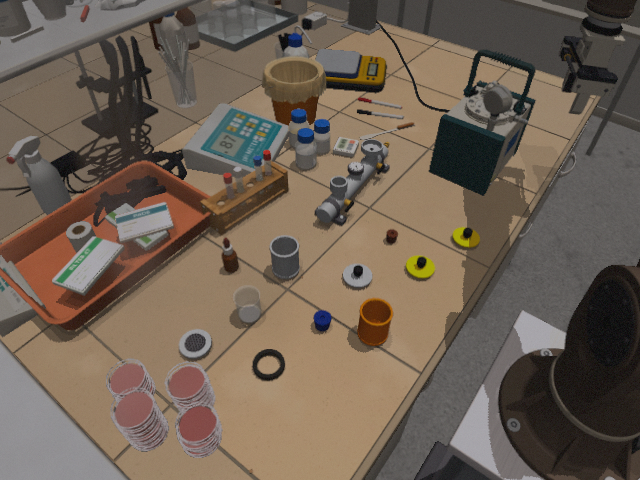

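The wanted parts in the top view (crop scale 2.16 from 130,120): the steel screen at about (163,189), the ring (186,252), the blue stopper (244,264), the steel funnel (275,194) and the grey lid (310,260). The wide port is at (464,176) and the narrow port at (383,182). Look-alikes to leave: the orange funnel (262,308) and two yellow lids (357,305) and (424,325). The colours match the enlarged crop.

```bash
cat > meas.py <<'E'
from h import *
np.set_printoptions(precision=4,suppress=True)
im=camera('top')
C={'support_screen':((163,189),.014),'sealing_ring':((186,252),.012),'large_stopper':((244,264),.028),'funnel':((275,194),.075),'funnel_lid':((310,260),.012),'filter_base':((464,176),.086),'spare_port':((383,182),.086),'glass_beaker':((213,204),.03)}
for l,(c,z) in C.items():
    for r in nets.trace('top',l):
        m=r['region'].astype(np.uint8); b=r['box']
        if abs((b[0]+b[2])/2-c[0])<18 and abs((b[1]+b[3])/2-c[1])<18:
            k,_=cv2.findContours(m,0,1);k=max(k,key=cv2.contourArea)
            e=cv2.fitEllipse(k); P=at_z('top',e[0],z); sc=0.5*sum(e[1])*(1.2126-z)/589.84
            print(l,np.round(r['confidence'],2),np.round(e[0],1),np.round(e[1],1),'diam',round(sc,4),P); break
E
python3 meas.py
```

```text
support_screen 0.56 [163.8 189.2] [25.2 26.3] diam 0.0524 [0.59  0.279 0.014]
sealing_ring 0.5 [186.  251.5] [26.4 27.2] diam 0.0546 [0.4616 0.229  0.012 ]
large_stopper 0.57 [243.9 263.9] [13.7 14.8] diam 0.0286 [0.4372 0.1076 0.028 ]
funnel 0.62 [275.5 194. ] [28.4 31.5] diam 0.0577 [0.5725 0.0434 0.075 ]
funnel_lid 0.82 [309.7 259.4] [26.8 27.5] diam 0.0553 [ 0.4485 -0.0247  0.012 ]
spare_port 0.92 [382.7 182.1] [18.7 20.4] diam 0.0374 [ 0.5966 -0.1643  0.086 ]
glass_beaker 0.66 [212.2 201.9] [23.4 27. ] diam 0.0505 [0.5621 0.1746 0.03  ]
```

Emit:
apply_moves --rows '[[[0,0,-0.02,0,0,-0.12,1],[0,0,-0.02,0,0,-0.12,1],[0,0,-0.02,0,0,-0.12,1],[0,0,-0.02,0,0,-0.12,1],[0,0,-0.02,0,0,-0.12,1],[0,0,0,0,0,-0.12,1],[0,0,0,0,0,-0.12,1],[0,0,0,0,0,-0.12,1]]]'

```text
time_s: 2.22
tcp_pos: [0.2616, -0.5678, 0.3272]
orientation: [180.0, 0.0, 80.1]
wrist_force: [-1.2, -0.9, -0.8]
gripper_width: 1.0
grip_force: 0.0
```

Run:
```python
from h import *
save('top','top1.png')
print(at_z('scene',(470,80),.25),at_z('scene',(490,190),0),at_z('scene',(432,160),0),proj('scene',[.262,-.568,.327]))
```

```text
[ 0.46307454 -0.46657437  0.25      ] [ 0.34112003 -0.46044906  0.        ] [ 0.51279539 -0.4795231   0.        ] [587.27895935  59.09006605]
```

View pics/top1.png

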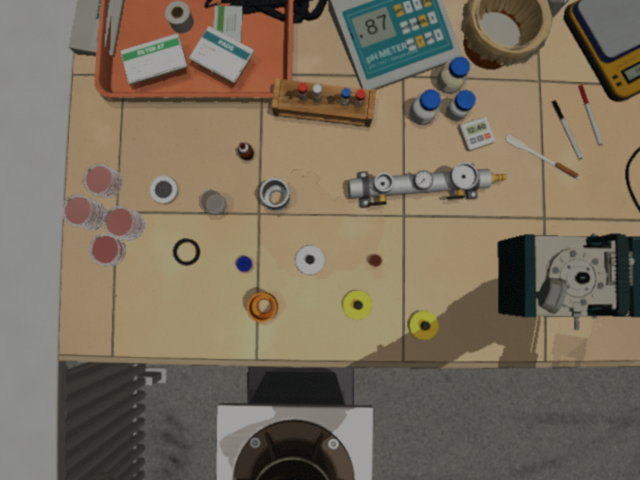

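Emit:
apply_moves --rows '[[[0,0,-0.036,0,0,-0.087,1],[0,0,-0.036,0,0,-0.086,1],[0,0,-0.036,0,0,0,1],[0,0,-0.036,0,0,0,1],[0,0,0,0,0,0,1],[0.026,0.029,0,0,0,0,1],[0.026,0.029,0,0,0,0,1],[0.026,0.029,0,0,0,0,1]]]'

```text
time_s: 2.93
tcp_pos: [0.3495, -0.4895, 0.4707]
orientation: [180.0, 0.0, 89.4]
wrist_force: [0.9, 0.8, -0.2]
gripper_width: 0.999
grip_force: 0.0
```

Emit:
apply_moves --rows '[[[0.026,0.029,0,0,0,0,1],[0.026,0.029,0,0,0,0,1],[0.026,0.029,0,0,0,0,1],[0.026,0.029,0,0,0,0,1],[0.026,0.029,0,0,0,0,1],[0.026,0.029,0,0,0,0,1],[0.026,0.029,0,0,0,0,1],[0.026,0.029,0.0,0,0,0,1]]]'

```text
time_s: 3.6
tcp_pos: [0.5834, -0.2822, 0.4708]
orientation: [180.0, 0.0, 89.5]
wrist_force: [-0.5, -0.4, 0.8]
gripper_width: 1.001
grip_force: 0.0
```

Emit:
apply_moves --rows '[[[0.026,0.029,0,0,0,0,1],[0.02,0.0,0.035,0,0,0,1],[0.01,0,0.036,0,0,0,1],[0,0,0,0,0,0,1],[0,0,0,0,0,0,1]]]'

```text
time_s: 4.02
tcp_pos: [0.6104, -0.2277, 0.3984]
orientation: [-179.7, -0.0, 89.6]
wrist_force: [-0.2, 0.3, 2.1]
gripper_width: 0.999
grip_force: 0.0
```

```bash
cat > w.py <<'E'
from h import *
import sys
np.set_printoptions(precision=4,suppress=True)
def look(fn,things):
    m=camera_model('wrist'); im=save('wrist',fn)
    s=status.sense(); print('tcp',s['tcp_pos'],s['orientation'],'cam',-np.array(m['R']).T@np.array(m['t']),'fwd',np.array(m['R'])[2],s['time_s'])
    for l,z in things:
        for r in nets.trace('wrist',l)[:3]:
            k,_=cv2.findContours(r['region'].astype(np.uint8),0,1)
            if not k: continue
            k=max(k,key=cv2.contourArea)
            if len(k)<6: continue
            P=np.array([at_z('wrist',q[0],z,m)[:2] for q in k],np.float32)
            e=cv2.fitEllipse(P*1000); hull=cv2.minEnclosingCircle(P*1000)
            print(l,round(r['confidence'],2),np.round(r['box']),'ell',np.round(e[0],1),np.round(e[1],1),'encl',np.round(hull[0],1),round(hull[1]*2,1))
if __name__=='__main__':
    look(sys.argv[1],[(a.split(':')[0],float(a.split(':')[1])) for a in sys.argv[2:]])
E
python3 w.py w0.png filter_base:.086 spare_port:.086
```

```text
tcp [ 0.6116 -0.2292  0.4013] [179.963    0.0658  89.4963] cam [ 0.6125 -0.1592  0.5564] fwd [-0.0072 -0.255  -0.9669] 4.0667
filter_base 0.63 [303. 255. 339. 292.] ell [ 614.7 -325.9] [49.2 53. ] encl [ 614.4 -326.1] 54.0
spare_port 0.77 [291. 141. 321. 170.] ell [ 599.3 -168.1] [38.2 40. ] encl [ 598.6 -167.7] 41.9
```

View pics/w0.png

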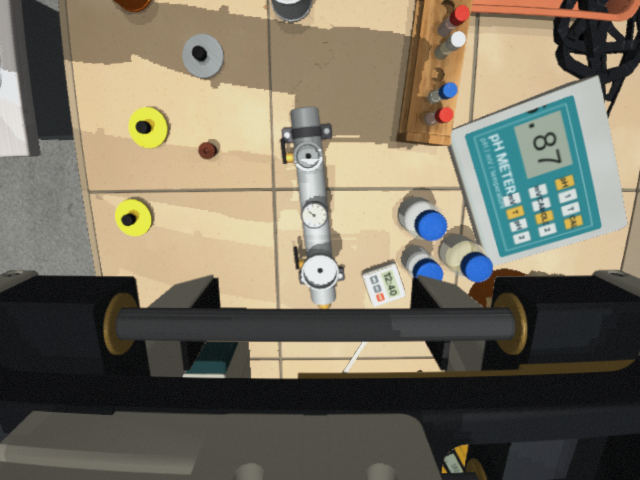

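Emit:
apply_moves --rows '[[[0.04,-0.002,0,0,0,0,1],[0.04,-0.002,0,0,0,0,1],[0.04,-0.002,0,0,0,0,1],[0.04,-0.002,0,0,0,0,1],[0.04,-0.002,0,0,0,0,1],[0.04,-0.002,0,0,0,0,1],[0.04,-0.002,0,0,0,0,1],[0.04,-0.002,0,0,0,0,1]]]'

```text
time_s: 4.83
tcp_pos: [0.5989, 0.0931, 0.4031]
orientation: [179.7, -0.1, 89.5]
wrist_force: [1.3, 0.1, -0.2]
gripper_width: 1.004
grip_force: 0.0
```

Emit:
apply_moves --rows '[[[0.04,-0.002,0,0,0,0,1],[0.04,-0.002,0,0,0,0,1],[0.03,-0.002,0.028,0,0,0,1],[0.01,0,0.04,0,0,0,1],[0,0,0.04,0,0,0,1],[0,0,0.03,0,0,0,1],[0,0,0,0,0,0,1],[0,0,0,0,0,0,1]]]'

```text
time_s: 5.5
tcp_pos: [0.5937, 0.2114, 0.2632]
orientation: [180.0, -0.0, 89.5]
wrist_force: [0.1, -1.0, 1.9]
gripper_width: 0.994
grip_force: 0.0
```

```bash
python3 w.py w1.png support_screen:.014 glass_beaker:.06 sealing_ring:.012 large_stopper:.028
```

```text
tcp [0.5944 0.2122 0.2648] [179.794   -0.0876  89.5222] cam [0.595  0.2801 0.4212] fwd [-0.0022 -0.2554 -0.9668] 5.55
support_screen 0.87 [286. 125. 340. 173.] ell [591.8 278.7] [55.4 57.4] encl [591.9 278.2] 58.6
support_screen 0.42 [366. 277. 395. 307.] ell [671.3 105.7] [32.2 44.1] encl [673.6 106.6] 45.2
glass_beaker 0.58 [263. 226. 307. 281.] ell [562.6 173.3] [46.9 58.1] encl [563.2 174.2] 58.6
sealing_ring 0.9 [182. 173. 229. 221.] ell [465.  228.9] [54.2 56.6] encl [465.1 229. ] 57.6
```

View pics/w1.png

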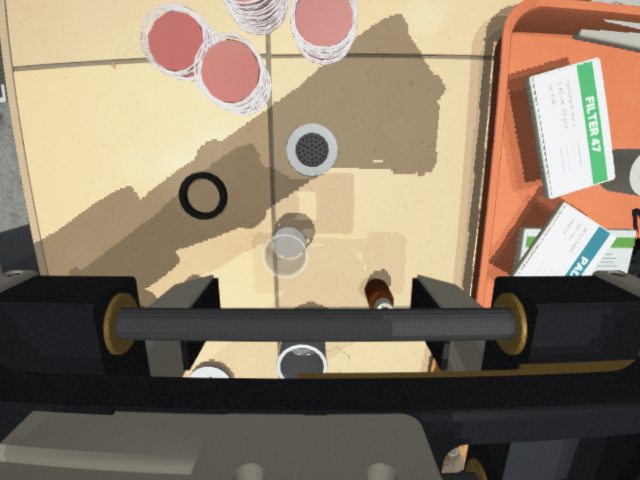

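Emit:
apply_moves --rows '[[[0.033,-0.0015,0.02,0,0,0,1],[0.033,-0.0015,0.02,0,0,0,1],[0,0,0.04,0,0,0,1],[0,0,0.04,0,0,0,1],[0,0,0.04,0,0,0,1],[0,0,0.04,0,0,0,1],[0,0,0.03,0,0,0,1],[0,0,0.018,0,0,0,1]]]'

```text
time_s: 6.42
tcp_pos: [0.5891, 0.2775, 0.0111]
orientation: [-179.9, 0.1, 89.6]
wrist_force: [0.0, -0.5, 0.9]
gripper_width: 0.998
grip_force: 0.0
```

Emit:
apply_moves --rows '[[[0,0,0.01,0,0,0,1],[0,0,0,0,0,0,0.3],[0,0,0,0,0,0,-1],[0,0,0,0,0,0,-1],[0,0,0,0,0,0,-1],[0,0,0,0,0,0,-1],[0,0,0,0,0,0,-1],[0,0,0,0,0,0,-1]]]' --grip_force 25

```text
time_s: 7.08
tcp_pos: [0.5904, 0.2786, 0.0048]
orientation: [179.9, -0.0, 89.6]
wrist_force: [-1.7, -1.3, 5.8]
gripper_width: 0.607
grip_force: 25.0
```

Emit:
apply_moves --rows '[[[0,0,-0.03,0,0,0,-1],[0,0,-0.04,0,0,0,-1],[0,0,-0.04,0,0,0,-1],[-0.03,0.002,-0.027,0,0,0,-1],[-0.03,0.002,-0.027,0,0,0,-1],[-0.03,0.002,-0.027,0,0,0,-1],[-0.03,0.002,-0.027,0,0,0,-1],[-0.03,0.002,-0.027,0,0,0,-1]]]'

```text
time_s: 7.75
tcp_pos: [0.5983, 0.1268, 0.2501]
orientation: [-180.0, 0.0, 89.7]
wrist_force: [0.6, 0.6, -0.7]
gripper_width: 0.606
grip_force: 25.0
```

Emit:
apply_moves --rows '[[[-0.039,0.002,0,0,0,0,-1],[-0.039,0.002,0,0,0,0,-1],[-0.039,0.002,0,0,0,0,-1],[-0.039,0.002,0,0,0,0,-1],[-0.039,0.002,0,0,0,0,-1],[-0.039,0.002,0,0,0,0,-1],[-0.039,0.002,0,0,0,0,-1],[-0.039,0.002,0,0,0,0,-1]]]'

```text
time_s: 8.42
tcp_pos: [0.6124, -0.1857, 0.2489]
orientation: [-180.0, 0.0, 89.7]
wrist_force: [0.7, -0.8, -0.7]
gripper_width: 0.609
grip_force: 25.0
```

Emit:
apply_moves --rows '[[[-0.038,0.002,0,0,0,0,-1],[0,0,0,0,0,0,-1],[0,0,0,0,0,0,-1]]]'

```text
time_s: 8.67
tcp_pos: [0.6137, -0.2253, 0.2481]
orientation: [-179.9, 0.0, 89.3]
wrist_force: [0.7, 1.3, -0.8]
gripper_width: 0.609
grip_force: 25.0
```

```bash
python3 w.py w2.png filter_base:.086 spare_port:.086 support_screen:.1
```

```text
tcp [ 0.6142 -0.2224  0.2484] [-179.9659   -0.0317   89.5453] cam [ 0.6155 -0.1565  0.406 ] fwd [-0.0049 -0.2563 -0.9666] 8.7167
spare_port 0.96 [280. 141. 317. 182.] ell [ 600.  -168.3] [36.8 37.2] encl [ 600.  -168.3] 38.0
support_screen 0.72 [255. 241. 379. 358.] ell [ 613.3 -273.1] [ 69.4 122.3] encl [ 613.6 -291.8] 116.0
```

View pics/w2.png

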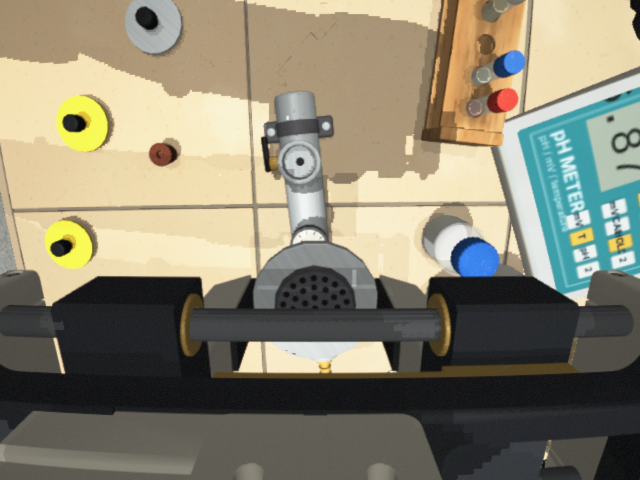

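Run:
```python
from h import *
np.set_printoptions(precision=4,suppress=True)
s=status.sense();print(s['tcp_pos'])
for z in (.254,.258): print(at_z('wrist',(317,299.5),z),at_z('wrist',(255,299.5),z),at_z('wrist',(379,299.5),z),at_z('wrist',(317,241),z),at_z('wrist',(317,358),z))
```

```text
[ 0.6149 -0.2197  0.2489]
[ 0.6166 -0.219   0.254 ] [ 0.5877 -0.2189  0.254 ] [ 0.6454 -0.2192  0.254 ] [ 0.6166 -0.1909  0.254 ] [ 0.6165 -0.25    0.254 ]
[ 0.6165 -0.2172  0.258 ] [ 0.5885 -0.2171  0.258 ] [ 0.6446 -0.2174  0.258 ] [ 0.6166 -0.1899  0.258 ] [ 0.6164 -0.2474  0.258 ]
```

Emit:
apply_moves --rows '[[[-0.036,-0.001,0,0,0,0,-1],[-0.036,0,0,0,0,0,-1],[-0.0355,0,0.015,0,0,0,-1],[0,0,0.04,0,0,0,-1],[0,0,0.04,0,0,0,-1],[0,0,0.035,0,0,0,-1],[0,0,0.015,0,0,0,-1],[0,0,0.01,0,0,0,-1]]]'

```text
time_s: 9.53
tcp_pos: [0.6119, -0.327, 0.0907]
orientation: [-179.8, -0.1, 89.8]
wrist_force: [-0.9, -0.3, -0.4]
gripper_width: 0.607
grip_force: 25.0
```

Emit:
apply_moves --rows '[[[0,0,0.005,0,0,0,-1],[0,0,0.004,0,0,0,-1],[0,0,0.002,0,0,0,-1],[0,0,0,0,0,0,-1]]]'

```text
time_s: 9.87
tcp_pos: [0.6138, -0.3293, 0.0838]
orientation: [179.9, 0.0, 89.7]
wrist_force: [0.1, -0.3, -0.4]
gripper_width: 0.607
grip_force: 25.0
```

Emit:
apply_moves --rows '[[[0,0,0.001,0,0,0,-1],[0,0,0.001,0,0,0,-1],[0,0,0,0,0,0,-1]]]'

```text
time_s: 10.12
tcp_pos: [0.6139, -0.3295, 0.0828]
orientation: [179.9, 0.1, 89.6]
wrist_force: [-2.6, 1.5, 8.0]
gripper_width: 0.603
grip_force: 25.0
```

Emit:
apply_moves --rows '[[[0,0,0.001,0,0,0,-1],[0,0,0.001,0,0,0,-1],[0,0,0,0,0,0,-1]]]'

```text
time_s: 10.37
tcp_pos: [0.6139, -0.3296, 0.0826]
orientation: [179.8, 0.1, 89.6]
wrist_force: [-7.2, 3.8, 21.2]
gripper_width: 0.61
grip_force: 25.0
```

Emit:
apply_moves --rows '[[[0,0,-0.002,0,0,0,0.7],[0,0,0,0,0,0,0.7],[0,0,-0.03,0,0,0,0.7],[0,0,-0.04,0,0,0,0.7],[0,0,-0.04,0,0,0,0.7],[0,0,-0.04,0,0,0,0.7],[0.04,0,-0.01,0,0,0,0.7],[0.04,0,0,0,0,0,1]]]'

```text
time_s: 11.03
tcp_pos: [0.6152, -0.252, 0.2454]
orientation: [179.6, 0.2, 89.3]
wrist_force: [0.6, 0.9, 0.3]
gripper_width: 0.882
grip_force: 0.0
```

Emit:
apply_moves --rows '[[[0.03,0,0,0,0,0,1],[0,0,0,0,0,0,1],[0,0,0,0,0,0,1]]]'

```text
time_s: 11.28
tcp_pos: [0.6142, -0.2167, 0.2415]
orientation: [179.9, -0.0, 89.9]
wrist_force: [0.2, -1.1, 0.1]
gripper_width: 0.993
grip_force: 0.0
```

```bash
python3 w.py w3.png support_screen:.092 filter_base:.092 spare_port:.086
```

```text
tcp [ 0.6138 -0.2191  0.2411] [179.974    0.0457  89.7179] cam [ 0.615  -0.148   0.3995] fwd [-0.0002 -0.2552 -0.9669] 11.3333
support_screen 0.89 [285. 342. 342. 364.] ell [ 614.2 -341.3] [29.8 60. ] encl [ 614.3 -332.6] 55.7
spare_port 0.93 [279. 147. 317. 192.] ell [ 600.3 -168. ] [36.4 38.5] encl [ 599.9 -167.9] 39.2
spare_port 0.19 [123.   3. 181.  59.] ell [482.4 -50.6] [46.8 48.3] encl [482.4 -50.2] 49.3
```

View pics/w3.png

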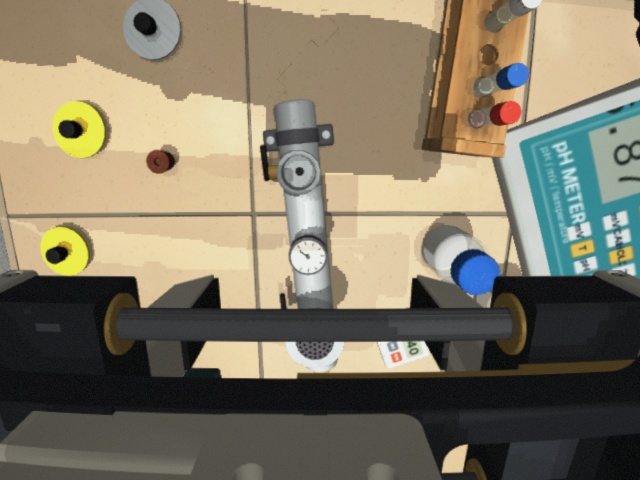

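Emit:
apply_moves --rows '[[[0.0371,-0.0128,0,0,0,0,1],[0.0371,-0.0128,0,0,0,0,1],[0.0371,-0.0128,0,0,0,0,1],[0.0371,-0.0128,0,0,0,0,1],[0.0371,-0.0128,0,0,0,0,1],[0.0371,-0.0128,0,0,0,0,1],[0.0371,-0.0128,0,0,0,0,1],[0.0371,-0.0128,0,0,0,0,1]]]'

```text
time_s: 12.15
tcp_pos: [0.5128, 0.0784, 0.2407]
orientation: [180.0, 0.0, 89.5]
wrist_force: [0.9, 0.8, -0.5]
gripper_width: 0.999
grip_force: 0.0
```

Emit:
apply_moves --rows '[[[0.0371,-0.0128,0,0,0,0,1],[0.0371,-0.0128,0,0,0,0,1],[0.0371,-0.0128,0,0,0,0,1],[0.0371,-0.0128,0,0,0,0,1],[0,0,0.04,0,0,0,1],[0,0,0.04,0,0,0,1],[0,0,0.04,0,0,0,1],[0,0,0.04,0,0,0,1]]]'

```text
time_s: 12.82
tcp_pos: [0.4636, 0.2262, 0.0792]
orientation: [179.9, -0.0, 89.6]
wrist_force: [0.4, -0.2, -0.9]
gripper_width: 1.001
grip_force: 0.0
```

Emit:
apply_moves --rows '[[[0,0,0.035,0,0,0,1],[0,0,0.025,0,0,0,1],[0,0,0.01,0,0,0,1],[0,0,0,0,0,0,1]]]'

```text
time_s: 13.15
tcp_pos: [0.4621, 0.2254, 0.0086]
orientation: [-179.8, 0.1, 89.6]
wrist_force: [-0.2, -0.1, 1.5]
gripper_width: 1.0
grip_force: 0.0
```

Emit:
apply_moves --rows '[[[0.001,0,0.004,0,0,0,1],[0,0,0,0,0,0,0],[0,0,0,0,0,0,-1],[0,0,0,0,0,0,-1],[0,0,0,0,0,0,-1],[0,0,0,0,0,0,-1],[0,0,0,0,0,0,-1],[0,0,0,0,0,0,-1]]]' --grip_force 8

```text
time_s: 13.82
tcp_pos: [0.4631, 0.2279, 0.0071]
orientation: [180.0, -0.0, 89.7]
wrist_force: [-0.7, -0.8, 4.1]
gripper_width: 0.612
grip_force: 8.0
```

Emit:
apply_moves --rows '[[[0,0,-0.03,0,0,0,-1],[0,0,-0.04,0,0,0,-1],[0,0,-0.04,0,0,0,-1],[0,0,-0.04,0,0,0,-1],[0,0,-0.04,0,0,0,-1],[0,0,-0.04,0,0,0,-1],[-0.037,0.0128,-0.01,0,0,0,-1],[-0.037,0.0128,0,0,0,0,-1]]]'

```text
time_s: 14.48
tcp_pos: [0.4892, 0.1562, 0.251]
orientation: [179.6, -0.2, 90.0]
wrist_force: [1.5, -0.9, -0.6]
gripper_width: 0.608
grip_force: 8.0
```

Emit:
apply_moves --rows '[[[-0.037,0.0128,0,0,0,0,-1],[-0.037,0.0128,0,0,0,0,-1],[-0.037,0.0128,0,0,0,0,-1],[-0.037,0.0128,0,0,0,0,-1],[-0.037,0.0128,0,0,0,0,-1],[-0.037,0.0128,0,0,0,0,-1],[-0.037,0.0128,0,0,0,0,-1],[-0.037,0.0128,0,0,0,0,-1]]]'

```text
time_s: 15.15
tcp_pos: [0.5885, -0.1449, 0.2466]
orientation: [-180.0, 0.0, 89.7]
wrist_force: [0.9, 1.4, -1.1]
gripper_width: 0.611
grip_force: 8.0
```

Emit:
apply_moves --rows '[[[-0.037,0.0128,0,0,0,0,-1],[-0.037,0.0128,0,0,0,0,-1],[0,0,0,0,0,0,-1],[0,0,0,0,0,0,-1]]]'

```text
time_s: 15.48
tcp_pos: [0.6132, -0.2203, 0.2456]
orientation: [-179.9, 0.0, 89.4]
wrist_force: [-0.2, 2.1, -0.5]
gripper_width: 0.61
grip_force: 8.0
```

```bash
python3 w.py w4.png sealing_ring:.258 support_screen:.092  spare_port:.086
```

```text
tcp [ 0.6133 -0.2175  0.246 ] [-179.9358   -0.0486   89.5645] cam [ 0.615  -0.1515  0.4035] fwd [-0.005  -0.2557 -0.9667] 15.5333
sealing_ring 0.75 [258. 237. 376. 355.] ell [ 613.9 -210.7] [42.7 47.2] encl [ 614.1 -213.4] 52.6
support_screen 0.57 [290. 344. 344. 361.] ell [ 614.6 -347.4] [19.3 51.4] encl [ 614.6 -341.4] 50.6
spare_port 0.82 [278. 146. 320. 190.] ell [ 600.2 -168.5] [37.  37.8] encl [ 600.2 -168.5] 38.7
```

View pics/w4.png

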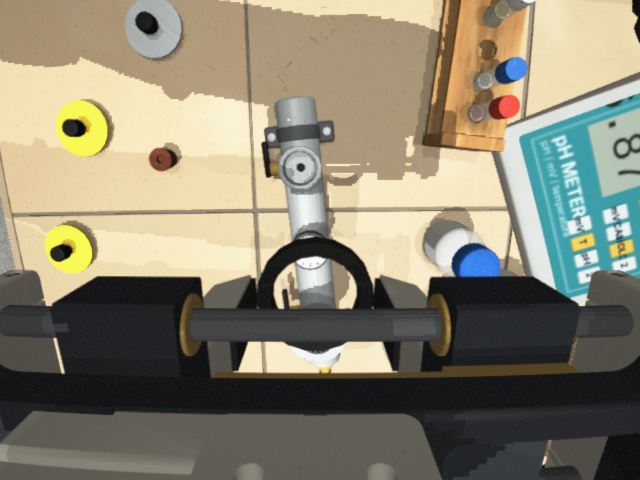

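Emit:
apply_moves --rows '[[[0,0,-0.04,0,0,0,-1],[0,0,-0.04,0,0,0,-1],[0,0,-0.04,0,0,0,-1],[0,0,-0.04,0,0,0,-1],[0,0,0,0,0,0,-1],[0,0,0,0,0,0,-1]]]'

```text
time_s: 16.18
tcp_pos: [0.6147, -0.2154, 0.4101]
orientation: [179.7, 0.1, 89.8]
wrist_force: [-0.1, 0.7, -1.6]
gripper_width: 0.606
grip_force: 8.0
```

```bash
python3 w.py w5.png sealing_ring:.41 support_screen:.092  spare_port:.086
python3 - <<'E'
import cv2
a=cv2.imread('pics/w5.png')[130:330,220:420];cv2.imwrite('pics/w5c.png',cv2.resize(a,(600,600),interpolation=cv2.INTER_CUBIC))
E
```

```text
tcp [ 0.6139 -0.2156  0.4076] [179.9018   0.025   89.768 ] cam [ 0.6149 -0.1465  0.568 ] fwd [ 0.0036 -0.2567 -0.9665] 16.2333
sealing_ring 0.98 [258. 235. 373. 354.] ell [ 615.3 -211.1] [46.  50.9] encl [ 615.5 -214.2] 56.9
support_screen 0.67 [292. 261. 333. 298.] ell [ 613.6 -328.5] [55.3 57.3] encl [ 614.  -328.6] 58.7
spare_port 0.87 [291. 151. 315. 179.] ell [ 599.  -168.1] [34.3 36.2] encl [ 598.8 -167.9] 36.9
```

View pics/w5c.png

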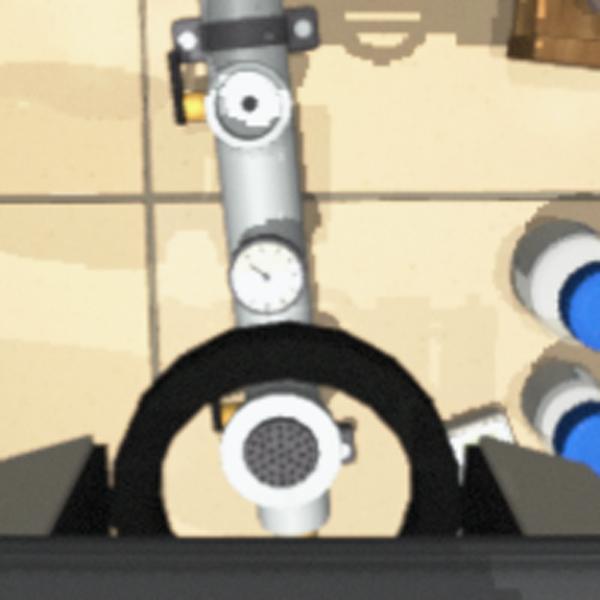

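Run:
```python
from h import *
np.set_printoptions(precision=4,suppress=True)
for i in range(3):
    s=status.sense();z=.4165
    print(s['tcp_pos'],at_z('wrist',(316,237.7),z),at_z('wrist',(258.3,290),z),at_z('wrist',(373.3,290),z), at_z('wrist',(220+281/3,130+452/3),.096)); camera('wrist')
```

```text
[ 0.6131 -0.2165  0.4051] [ 0.6145 -0.1846  0.4165] [ 0.5888 -0.2083  0.4165] [ 0.6397 -0.2085  0.4165] [ 0.6104 -0.3265  0.096 ]
[ 0.6131 -0.2167  0.4052] [ 0.6145 -0.1848  0.4165] [ 0.5888 -0.2085  0.4165] [ 0.6397 -0.2088  0.4165] [ 0.6104 -0.3267  0.096 ]
[ 0.6132 -0.2168  0.4053] [ 0.6146 -0.185   0.4165] [ 0.5889 -0.2087  0.4165] [ 0.6398 -0.209   0.4165] [ 0.6105 -0.327   0.096 ]
```

```bash
cat >> h.py <<'E'
from scipy.spatial.transform import Rotation as Ro
import pickle,os
def calX():
    # camera in tool frame: averaged; returns (R_tc, p_tc)
    L=[]
    for _ in range(3):
        s=status.sense();m=camera_model('wrist');Rt=Ro.from_euler('xyz',s['orientation'],degrees=True).as_matrix()
        Rc=np.array(m['R']);L.append((Rt.T@Rc.T, Rt.T@(-Rc.T@np.array(m['t'])-s['tcp_pos'])))
    return L
X=pickle.load(open('X.pkl','rb')) if os.path.exists('X.pkl') else None
def rel(uv,h):
    """tool-frame (x,y) relative to tcp of pixel at depth h below tcp (along tool z; negative = above)."""
    m=dict(camera_model('wrist'));m['R']=np.eye(3);m['t']=np.zeros(3)
    _,d=ray('wrist',uv,m); d=X[0]@d; o=X[1]; return (o+d*(h-o[2])/d[2])[:2]
E
python3 - <<'E'
import h,pickle
from h import *
np.set_printoptions(precision=4,suppress=True)
L=calX()
for r,p in L: print(Ro.from_matrix(r).as_euler('xyz',degrees=True),p)
h.X=L[0];pickle.dump(L[0],open('X.pkl','wb'))
print('w5 screen',rel((220+281/3,130+452/3),.409-.096),rel(((292+333)/2,(261+298)/2),.409-.092))
for g in (-.004,-.007,0,.004): print('ring',g,rel((316,237.7),g),rel((258.3,290),g),rel((373.3,290),g))
for g in (-.01,-.006): print('held screen',g,rel((317,241),g),rel((255,299.5),g),rel((379,299.5),g),rel((317,358),g))
print('w1 pick',rel((313,149),.263-.014))
E
```

```text
[-14.8021  -0.0268  90.0765] [ 0.0687  0.0008 -0.158 ]
[-14.8021  -0.0268  90.0765] [ 0.0687  0.0008 -0.158 ]
[-14.8021  -0.0268  90.0765] [ 0.0687  0.0008 -0.158 ]
w5 screen [-0.1117 -0.0013] [-0.1115 -0.003 ]
ring -0.004 [0.0301 0.0012] [ 0.0051 -0.0256] [0.005  0.0278]
ring -0.007 [0.0308 0.0012] [ 0.0063 -0.0251] [0.0062 0.0273]
ring 0 [0.0291 0.0012] [ 0.0034 -0.0263] [0.0033 0.0285]
ring 0.004 [0.0281 0.0012] [ 0.0018 -0.027 ] [0.0017 0.0292]
held screen -0.01 [0.0301 0.0016] [ 0.0029 -0.0263] [0.0029 0.0296] [-0.0271  0.0017]
held screen -0.006 [0.0291 0.0017] [ 0.0012 -0.027 ] [0.0011 0.0303] [-0.0297  0.0017]
w1 pick [ 0.0681 -0.0014]
```

Emit:
apply_moves --rows '[[[-0.038,-0.0018,0,0,0,0,-1],[-0.038,0,0,0,0,0,-1],[-0.037,0,0.015,0,0,0,-1],[0,0,0.041,0,0,0,-1],[0,0,0.041,0,0,0,-1],[0,0,0.041,0,0,0,-1],[0,0,0.041,0,0,0,-1],[0,0,0.041,0,0,0,-1]]]'

```text
time_s: 17.2
tcp_pos: [0.6105, -0.33, 0.1845]
orientation: [-180.0, -0.0, 89.6]
wrist_force: [0.3, -0.5, -0.6]
gripper_width: 0.612
grip_force: 8.0
```

Emit:
apply_moves --rows '[[[0,0,0.041,0,0,0,-1],[0,0,0.025,0,0,0,-1],[0,0,0.012,0,0,0,-1],[0,0,0,0,0,0,-1],[0,0,0,0,0,0,-1]]]'

```text
time_s: 17.62
tcp_pos: [0.6117, -0.3301, 0.1094]
orientation: [180.0, -0.0, 89.7]
wrist_force: [-0.5, 0.9, 0.0]
gripper_width: 0.608
grip_force: 8.0
```

Free so far; lower slowly.

Emit:
apply_moves --rows '[[[0,0,0.003,0,0,0,-1],[0,0,0.003,0,0,0,-1],[0,0,0.002,0,0,0,-1],[0,0,0,0,0,0,-1]]]'

```text
time_s: 17.95
tcp_pos: [0.6114, -0.3302, 0.1013]
orientation: [180.0, 0.0, 89.6]
wrist_force: [-0.9, 1.0, -0.5]
gripper_width: 0.607
grip_force: 8.0
```

Emit:
apply_moves --rows '[[[0,0,0.001,0,0,0,-1],[0,0,0.001,0,0,0,-1],[0,0,0,0,0,0,-1]]]'

```text
time_s: 18.2
tcp_pos: [0.6115, -0.3302, 0.0991]
orientation: [180.0, 0.0, 89.6]
wrist_force: [-0.0, -0.0, 1.1]
gripper_width: 0.608
grip_force: 8.0
```

Emit:
apply_moves --rows '[[[0,0,0.001,0,0,0,-1],[0,0,0,0,0,0,-1],[0,0,0,0,0,0,-1]]]'

```text
time_s: 18.45
tcp_pos: [0.6115, -0.3302, 0.0985]
orientation: [180.0, 0.0, 89.7]
wrist_force: [-0.0, -0.1, 4.7]
gripper_width: 0.61
grip_force: 8.0
```

Emit:
apply_moves --rows '[[[0,0,-0.001,0,0,0,0.7],[0,0,0,0,0,0,0.7],[0,0,-0.02,0,0,0,0.7],[0,0,-0.041,0,0,0,1],[0,0,-0.041,0,0,0,1],[0,0,-0.041,0,0,0,1],[0.025,0,-0.032,0,0,0,1],[0.025,0,-0.032,0,0,0,1]]]'

```text
time_s: 19.12
tcp_pos: [0.611, -0.2813, 0.3075]
orientation: [180.0, 0.1, 89.5]
wrist_force: [1.3, -0.1, 0.1]
gripper_width: 1.002
grip_force: 0.0
```

Emit:
apply_moves --rows '[[[0.025,0,-0.032,0,0,0,1],[0.025,0,-0.032,0,0,0,1],[0.013,0,-0.035,0,0,0,1],[0,0,0,0,0,0,1],[0,0,0,0,0,0,1]]]'

```text
time_s: 19.53
tcp_pos: [0.6129, -0.2157, 0.4072]
orientation: [179.7, 0.1, 89.8]
wrist_force: [0.4, -0.6, -1.1]
gripper_width: 1.002
grip_force: 0.0
```

```bash
python3 w.py w6.png sealing_ring:.104 support_screen:.096  spare_port:.086 funnel:.075
python3 - <<'E'
import cv2
a=cv2.imread('pics/w6.png')[130:330,220:420];cv2.imwrite('pics/w6c.png',cv2.resize(a,(600,600),interpolation=cv2.INTER_CUBIC))
E
```

```text
tcp [ 0.6121 -0.2169  0.405 ] [179.9453   0.0379  89.681 ] cam [ 0.6133 -0.1469  0.5652] fwd [ 0.0026 -0.2565 -0.9665] 19.5833
sealing_ring 0.71 [295. 266. 333. 306.] ell [ 611.3 -327.9] [54.  57.6] encl [ 611.1 -328. ] 58.9
spare_port 0.9 [293. 152. 315. 177.] ell [ 600.5 -167.5] [35.  37.2] encl [ 600.3 -167.4] 38.1
funnel 0.91 [ 96.   0. 152.  22.] ell [380.5  31. ] [25.4 74.1] encl [374.6  38.9] 71.5
funnel 0.85 [261.   0. 308.  32.] ell [581.6  18.4] [40.3 58.8] encl [579.1  24.8] 60.2
```

View pics/w6c.png

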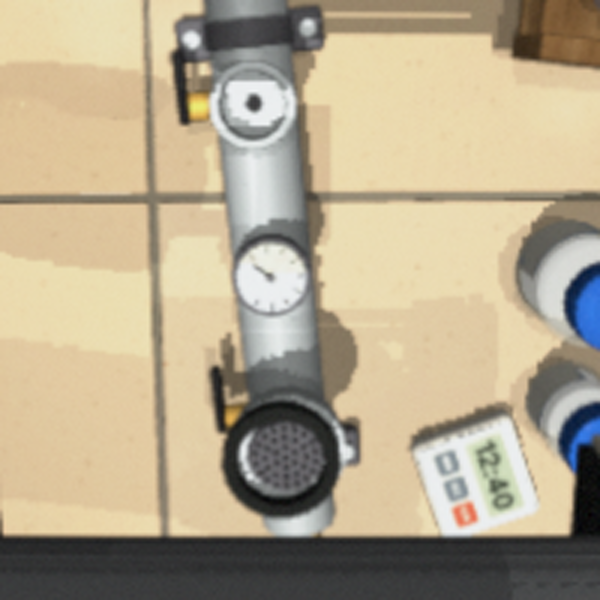

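Emit:
apply_moves --rows '[[[0.038,-0.0078,0,0,0,0,1],[0.038,-0.0078,0,0,0,0,1],[0.038,-0.0078,0,0,0,0,1],[0.038,-0.0078,0,0,0,0,1],[0.038,-0.0078,0.01,0,0,0,1],[0,0,0.04,0,0,0,1],[0,0,0.04,0,0,0,1],[0,0,0.02,0,0,0,1]]]'

```text
time_s: 20.45
tcp_pos: [0.5717, -0.027, 0.2898]
orientation: [-179.7, 0.0, 89.7]
wrist_force: [-0.1, -0.7, -1.2]
gripper_width: 0.994
grip_force: 0.0
```

Emit:
apply_moves --rows '[[[0,0,0,0,0,0,1],[0,0,0,0,0,0,1]]]'

```text
time_s: 20.62
tcp_pos: [0.5734, -0.0275, 0.2938]
orientation: [-179.8, -0.0, 89.6]
wrist_force: [0.8, 0.6, 0.7]
gripper_width: 1.004
grip_force: 0.0
```

```bash
python3 w.py w7.png funnel:.075 large_stopper:.028 funnel_lid:.012 glass_beaker:.06
```

```text
tcp [ 0.5744 -0.0272  0.2954] [179.9914  -0.013   89.606 ] cam [0.5752 0.0412 0.4518] fwd [-0.0054 -0.2554 -0.9668] 20.6667
funnel 0.95 [ 79. 100. 158. 158.] ell [367.6  64.3] [55.7 88.6] encl [369.4  64.3] 86.4
funnel 0.72 [291. 115. 347. 175.] ell [578.3  44.4] [56.5 57.8] encl [578.5  44.7] 59.4
large_stopper 0.78 [183.  81. 217. 105.] ell [441.5 105.2] [30.  35.7] encl [441.9 104.1] 36.3
funnel_lid 0.88 [189. 180. 240. 227.] ell [450.5 -26.5] [58.8 60.7] encl [450.4 -26.8] 62.3
funnel_lid 0.64 [138. 258. 177. 297.] ell [ 359.8 -121.8] [51.6 60.9] encl [ 361.4 -123.7] 60.8
glass_beaker 0.75 [280.   0. 324.  56.] ell [562.6 163.4] [46.3 54.8] encl [562.  163.5] 58.0
```

View pics/w7.png

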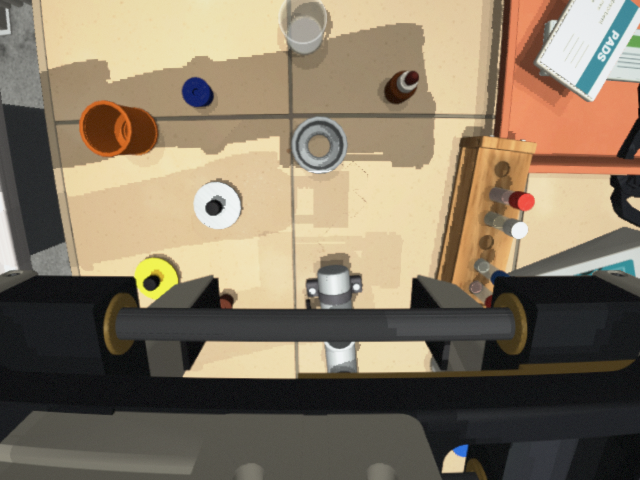

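Emit:
apply_moves --rows '[[[0.0355,0.001,0.02,0,0,0,1],[0.035,0.001,0.02,0,0,0,1],[0,0,0.04,0,0,0,1],[0,0,0.04,0,0,0,1],[0,0,0.04,0,0,0,1],[0,0,0.04,0,0,0,1],[0,0,0.04,0,0,0,1],[0,0,0.022,0,0,0,1]]]'

```text
time_s: 21.53
tcp_pos: [0.5753, 0.0431, 0.0296]
orientation: [-179.8, 0.0, 89.6]
wrist_force: [-0.6, -1.3, -0.5]
gripper_width: 1.001
grip_force: 0.0
```

Emit:
apply_moves --rows '[[[0,0,0,0,0,0,1],[0,0,0,0,0,0,0],[0,0,0,0,0,0,-1],[0,0,0,0,0,0,-1],[0,0,0,0,0,0,-1],[0,0,0,0,0,0,-1],[0,0,0,0,0,0,-1],[0,0,0,0,0,0,-1]]]' --grip_force 25

```text
time_s: 22.2
tcp_pos: [0.5773, 0.0437, 0.0337]
orientation: [179.9, -0.0, 89.6]
wrist_force: [-0.4, -1.0, 5.6]
gripper_width: 0.616
grip_force: 25.0
```

Emit:
apply_moves --rows '[[[0,0,-0.03,0,0,0,-1],[0,0,-0.04,0,0,0,-1],[0,0,-0.04,0,0,0,-1],[0,0,-0.04,0,0,0,-1],[0,0,-0.04,0,0,0,-1],[0,0,-0.04,0,0,0,-1],[0,0,0,0,0,0,-1]]]'

```text
time_s: 22.78
tcp_pos: [0.5797, 0.0449, 0.271]
orientation: [179.3, -0.1, 89.7]
wrist_force: [1.0, 1.0, -1.4]
gripper_width: 0.613
grip_force: 25.0
```

Emit:
apply_moves --rows '[[[-0.0374,0.0038,0,0,0,0,-1],[-0.0374,0.0038,0,0,0,0,-1],[-0.0374,0.0038,0,0,0,0,-1],[-0.0374,0.0038,0,0,0,0,-1],[-0.0374,0.0038,0,0,0,0,-1],[-0.0374,0.0038,0,0,0,0,-1],[-0.0374,0.0038,0,0,0,0,-1],[-0.0374,0.0038,0,0,0,0,-1]]]'

```text
time_s: 23.45
tcp_pos: [0.6046, -0.2576, 0.2622]
orientation: [-180.0, -0.0, 89.7]
wrist_force: [0.4, -0.4, -0.3]
gripper_width: 0.613
grip_force: 25.0
```

Emit:
apply_moves --rows '[[[-0.0374,0.0038,0,0,0,0,-1],[-0.0374,0.0038,0,0,0,0,-1],[0,0,0,0,0,0,-1],[0,0,0.03,0,0,0,-1],[0,0,0.04,0,0,0,-1],[0,0,0.03,0,0,0,-1],[0,0,0,0,0,0,-1],[0,0,0,0,0,0,-1]]]'

```text
time_s: 24.12
tcp_pos: [0.6109, -0.33, 0.1612]
orientation: [-179.8, -0.1, 89.7]
wrist_force: [0.9, 0.5, 0.3]
gripper_width: 0.611
grip_force: 25.0
```

Emit:
apply_moves --rows '[[[0,0.001,0.012,0,0,0,-1],[0,0,0.008,0,0,0,-1],[0,0,0.004,0,0,0,-1],[0,0,0.003,0,0,0,-1],[0,0,0,0,0,0,-1]]]'

```text
time_s: 24.53
tcp_pos: [0.6131, -0.3305, 0.1356]
orientation: [-180.0, 0.0, 89.7]
wrist_force: [-0.5, 0.0, -1.3]
gripper_width: 0.614
grip_force: 25.0
```

Emit:
apply_moves --rows '[[[0,0,0.001,0,0,0,-1],[0,0,0.001,0,0,0,-1],[0,0,0.001,0,0,0,-1],[0,0,0,0,0,0,-1]]]'

```text
time_s: 24.87
tcp_pos: [0.6132, -0.3306, 0.1328]
orientation: [180.0, 0.0, 89.6]
wrist_force: [-0.7, 0.4, -0.4]
gripper_width: 0.614
grip_force: 25.0
```

Emit:
apply_moves --rows '[[[0,0,0.001,0,0,0,-1],[0,0,0.001,0,0,0,-1],[0,0,0,0,0,0,-1]]]'

```text
time_s: 25.12
tcp_pos: [0.6136, -0.3307, 0.1319]
orientation: [179.9, 0.0, 89.6]
wrist_force: [-1.2, 1.3, 5.7]
gripper_width: 0.614
grip_force: 25.0
```

Emit:
apply_moves --rows '[[[0,0,0.001,0,0,0,-1],[0,0,0.001,0,0,0,-1],[0,0,0,0,0,0,-1]]]'

```text
time_s: 25.37
tcp_pos: [0.6139, -0.3309, 0.1317]
orientation: [179.9, 0.1, 89.6]
wrist_force: [-6.0, 2.8, 17.3]
gripper_width: 0.615
grip_force: 25.0
```

Emit:
apply_moves --rows '[[[0,0,-0.002,0,0,0,0.6],[0,0,0,0,0,0,0.6],[0,0,-0.035,0,0,0,0.6],[0,0,-0.041,0,0,0,0.6],[0,0,-0.041,0,0,0,1],[0,0,-0.041,0,0,0,1],[0.01,0,-0.04,0,0,0,1],[0.03,0,-0.028,0,0,0,1]]]'

```text
time_s: 26.03
tcp_pos: [0.6128, -0.2957, 0.3601]
orientation: [179.9, 0.2, 89.2]
wrist_force: [-0.1, -0.7, -0.3]
gripper_width: 0.988
grip_force: 0.0
```

Emit:
apply_moves --rows '[[[0.03,0,-0.028,0,0,0,1],[0.03,0,-0.028,0,0,0,1],[0.015,0,0,0,0,0,1],[0,0,0,0,0,0,1],[0,0,0,0,0,0,1]]]'

```text
time_s: 26.45
tcp_pos: [0.6141, -0.2147, 0.4128]
orientation: [180.0, 0.0, 89.8]
wrist_force: [0.3, -0.6, -0.5]
gripper_width: 1.0
grip_force: 0.0
```

```bash
python3 w.py w8.png funnel:.173 sealing_ring:.104 spare_port:.086
python3 - <<'E'
import cv2
a=cv2.imread('pics/w8.png')[130:330,220:420];cv2.imwrite('pics/w8c.png',cv2.resize(a,(600,600),interpolation=cv2.INTER_CUBIC))
E
```

```text
tcp [ 0.6137 -0.2162  0.412 ] [-179.9486    0.0384   89.6465] cam [ 0.6152 -0.1459  0.5708] fwd [-0.0013 -0.2559 -0.9667] 26.5
funnel 0.9 [ 95.   0. 156.  22.] ell [425.5  -2. ] [23.1 63.8] encl [420.4   4.6] 62.6
funnel 0.77 [292. 266. 338. 311.] ell [ 613.5 -310.8] [57.9 59.6] encl [ 613.4 -313.5] 68.1
sealing_ring 0.62 [295. 264. 325. 279.] ell [ 667.2 -451.7] [125.6 325.4] encl [ 606.8 -312.1] 42.8
spare_port 0.88 [289. 150. 317. 179.] ell [ 599.5 -168.4] [36.7 39.2] encl [ 599.  -168.2] 40.4
```

View pics/w8c.png

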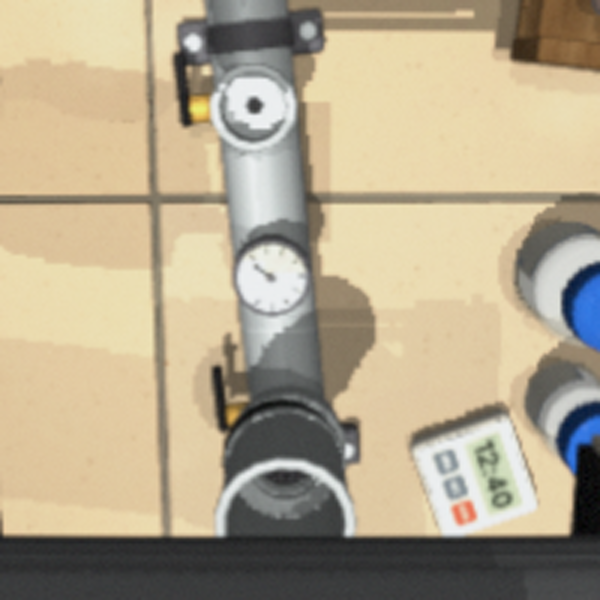

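Run:
```python
from h import *
print('rim',rel((315.2,282.7),.238)-[.029,0], 'ring from w6',rel((220+281.5/3,130+459.5/3),.406-.104))
```

```text
rim [-0.11456641  0.00084887] ring from w6 [-0.111179   -0.00103256]
```

Emit:
apply_moves --rows '[[[0.02,-0.035,0,0,0,0,1],[0.02,-0.035,0,0,0,0,1],[0.02,-0.035,0,0,0,0,1],[0.02,-0.035,0.01,0,0,0,1],[0.02,-0.025,0.02,0,0,0,1],[0.02,0,0.035,0,0,0,1],[0,0,0.04,0,0,0,1],[0,0,0.01,0,0,0,1]]]'

```text
time_s: 27.32
tcp_pos: [0.4464, -0.0946, 0.2931]
orientation: [-179.6, -0.0, 89.7]
wrist_force: [-1.1, -1.0, -1.6]
gripper_width: 0.997
grip_force: 0.0
```

Emit:
apply_moves --rows '[[[0,0,0,0,0,0,1],[0,0,0,0,0,0,1]]]'

```text
time_s: 27.48
tcp_pos: [0.4501, -0.0957, 0.2984]
orientation: [-180.0, -0.0, 89.6]
wrist_force: [-0.6, 0.1, -0.5]
gripper_width: 1.004
grip_force: 0.0
```

```bash
python3 w.py w9.png funnel_lid:.012 large_stopper:.028
python3 - <<'E'
import cv2
from h import *
im=cv2.imread('pics/w9.png')
for r in nets.boxes_of('wrist','funnel_lid')[:3]:
    b=np.array(r['box']).astype(int); c=im[b[1]:b[3],b[0]:b[2]]; print(b, c.reshape(-1,3).mean(0), rel(((b[0]+b[2])/2,(b[1]+b[3])/2),.297-.012))
E
```

```text
tcp [ 0.4509 -0.0956  0.2992] [179.915   -0.0045  89.5618] cam [ 0.4515 -0.0271  0.4565] fwd [-0.0032 -0.2552 -0.9669] 27.5333
funnel_lid 0.95 [221. 207. 268. 250.] ell [ 360.  -123.8] [59.  60.3] encl [ 360.4 -123.8] 61.6
funnel_lid 0.59 [291. 124. 338. 171.] ell [450.1 -26.8] [56.1 58. ] encl [450.2 -26.6] 59.6
large_stopper 0.9 [291.   7. 317.  44.] ell [439.3 104.3] [31.5 35.2] encl [439.9 103.5] 36.5
[221 206 267 249] [ 87.49494439 202.25530839 205.82912032] [-0.02883554 -0.08983675]
[290 123 340 172] [159.42204082 166.85387755 167.59877551] [0.06981747 0.0008001 ]
[449 446 466 472] [103.16289593 105.52262443 103.87330317] [-0.40847805  0.22891692]
```

Emit:
apply_moves --rows '[[[0.034,-0.0005,0.02,0,0,0,1],[0.034,0,0.02,0,0,0,1],[0,0,0.041,0,0,0,1],[0,0,0.041,0,0,0,1],[0,0,0.041,0,0,0,1],[0,0,0.041,0,0,0,1],[0,0,0.04,0,0,0,1],[0,0,0.02,0,0,0,1]]]'

```text
time_s: 28.35
tcp_pos: [0.4487, -0.0268, 0.0308]
orientation: [-179.9, -0.0, 89.6]
wrist_force: [-0.1, 0.2, -0.3]
gripper_width: 1.001
grip_force: 0.0
```

Emit:
apply_moves --rows '[[[0,0,0.012,0,0,0,0.5],[0,0,0,0,0,0,0],[0,0,0,0,0,0,-0.3]]]'

```text
time_s: 28.6
tcp_pos: [0.4504, -0.0266, 0.022]
orientation: [180.0, 0.0, 89.6]
wrist_force: [1.4, 0.5, 0.2]
gripper_width: 0.827
grip_force: 0.0
```

Emit:
apply_moves --rows '[[[0,0,0.006,0,0,0,-0.3],[0,0,0,0,0,0,-0.6],[0,0,0,0,0,0,-1],[0,0,0,0,0,0,-1],[0,0,0,0,0,0,-1],[0,0,0,0,0,0,-1],[0,0,0,0,0,0,-1],[0,0,0,0,0,0,-1]]]' --grip_force 20

```text
time_s: 29.27
tcp_pos: [0.4496, -0.0266, 0.0158]
orientation: [180.0, 0.0, 89.7]
wrist_force: [0.6, -0.4, -0.7]
gripper_width: 0.252
grip_force: 0.0
```

Emit:
apply_moves --rows '[[[0,0,0,0,0,0,-1],[0,0,0,0,0,0,-1]]]'

```text
time_s: 29.43
tcp_pos: [0.4496, -0.0266, 0.0158]
orientation: [180.0, 0.0, 89.7]
wrist_force: [-0.8, 0.1, 1.4]
gripper_width: 0.194
grip_force: 20.0
```

Emit:
apply_moves --rows '[[[0,0,-0.03,0,0,0,-1],[0,0,-0.04,0,0,0,-1],[0,0,-0.04,0,0,0,-1],[0,0,-0.04,0,0,0,-1],[0,0,-0.04,0,0,0,-1],[0,0,-0.04,0,0,0,-1],[0,0,-0.03,0,0,0,-1],[-0.0338,0.0184,0,0,0,0,-1]]]'

```text
time_s: 30.1
tcp_pos: [0.469, -0.0541, 0.2828]
orientation: [179.4, -0.0, 90.2]
wrist_force: [1.9, 2.0, 0.1]
gripper_width: 0.195
grip_force: 20.0
```

Emit:
apply_moves --rows '[[[-0.0338,0.0184,0,0,0,0,-1],[-0.0338,0.0184,0,0,0,0,-1],[-0.0338,0.0184,0,0,0,0,-1],[-0.0338,0.0184,0,0,0,0,-1],[-0.0338,0.0184,0,0,0,0,-1],[-0.0338,0.0184,0,0,0,0,-1],[0,0,0,0,0,0,-1],[0,0,0,0,0,0,-1]]]'

```text
time_s: 30.77
tcp_pos: [0.5767, -0.2663, 0.2741]
orientation: [-179.9, -0.0, 89.4]
wrist_force: [-0.7, 1.4, -0.9]
gripper_width: 0.195
grip_force: 20.0
```

```bash
python3 w.py w10.png funnel_lid:.272 funnel:.173
python3 - <<'E'
from h import *
r=nets.boxes_of('wrist','funnel_lid')[:3]
for q in r: b=q['box'];print(b,q['confidence'])
r=nets.boxes_of('wrist','funnel')[:3]
for q in r: b=q['box'];print('f',b,q['confidence'])
E
```

```text
tcp [ 0.5767 -0.2641  0.2747] [-179.9188   -0.0713   89.5992] cam [ 0.5785 -0.1978  0.4322] fwd [-0.005  -0.2549 -0.967 ] 30.8167
funnel_lid 0.81 [ 81. 181. 128. 231.] ell [ 480.3 -221.5] [22.4 22.5] encl [ 480.3 -221.5] 23.2
funnel_lid 0.65 [255. 236. 373. 349.] ell [ 577.3 -253.5] [36.3 46.5] encl [ 577.1 -255.9] 54.4
funnel_lid 0.56 [ 97.  60. 146. 113.] ell [ 495.6 -169.7] [22.2 22.9] encl [ 495.5 -169.8] 23.3
[253.3, 233.6, 375.4, 347.3] 0.98
[99.4, 60.4, 146.9, 114.4] 0.85
[80.1, 179.8, 129.8, 230.0] 0.68
f [372.1, 262.4, 379.5, 277.5] 0.45
```

View pics/w10.png

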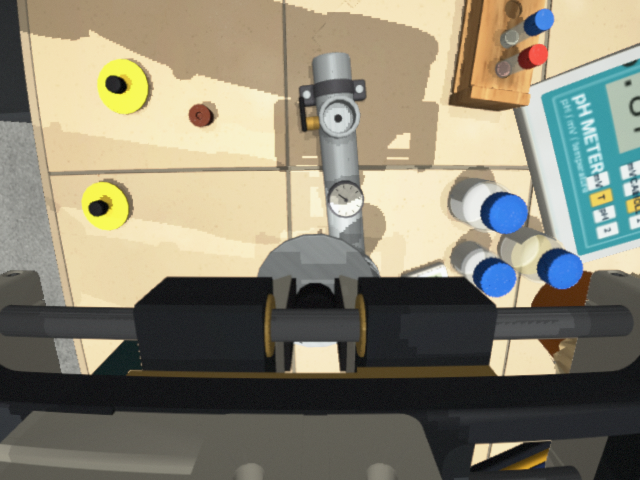

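Emit:
apply_moves --rows '[[[-0.0328,0.0184,0,0,0,0,-1],[-0.0328,0.0184,0,0,0,0,-1],[0,0,0,0,0,0,-1],[0,0,0.03,0,0,0,-1],[0,0,0.03,0,0,0,-1],[0,0,0.018,0,0,0,-1],[0,0,0.005,0,0,0,-1],[0,0,0,0,0,0,-1]]]'

```text
time_s: 31.68
tcp_pos: [0.6125, -0.3289, 0.1917]
orientation: [-179.9, -0.1, 89.7]
wrist_force: [0.5, 0.2, -0.2]
gripper_width: 0.195
grip_force: 20.0
```

Emit:
apply_moves --rows '[[[0,0,0.003,0,0,0,-1],[0,0,0.003,0,0,0,-1],[0,0,0.003,0,0,0,-1],[0,0,0,0,0,0,-1]]]'

```text
time_s: 32.02
tcp_pos: [0.6135, -0.3298, 0.1841]
orientation: [180.0, 0.0, 89.7]
wrist_force: [0.8, -0.5, -0.7]
gripper_width: 0.191
grip_force: 20.0
```

Emit:
apply_moves --rows '[[[0,0,0.001,0,0,0,-1],[0,0,0.001,0,0,0,-1],[0,0,0,0,0,0,-1]]]'

```text
time_s: 32.27
tcp_pos: [0.6133, -0.3298, 0.1818]
orientation: [180.0, 0.0, 89.7]
wrist_force: [-0.5, -1.3, -0.9]
gripper_width: 0.197
grip_force: 20.0
```

Emit:
apply_moves --rows '[[[0,0,0.001,0,0,0,-1],[0,0,0.001,0,0,0,-1],[0,0,0,0,0,0,-1]]]'

```text
time_s: 32.52
tcp_pos: [0.6137, -0.33, 0.1808]
orientation: [179.9, 0.0, 89.6]
wrist_force: [-1.8, -0.2, 5.1]
gripper_width: 0.194
grip_force: 20.0
```

Emit:
apply_moves --rows '[[[0,0,0.001,0,0,0,-1],[0,0,0,0,0,0,-1],[0,0,0,0,0,0,-1]]]'

```text
time_s: 32.77
tcp_pos: [0.614, -0.3301, 0.1808]
orientation: [179.9, 0.1, 89.6]
wrist_force: [-2.8, 1.4, 10.9]
gripper_width: 0.192
grip_force: 20.0
```

Emit:
apply_moves --rows '[[[0,0,-0.001,0,0,0,0],[0,0,0,0,0,0,0],[0,0,0,0,0,0,0],[0,0,-0.03,0,0,0,0],[0,0,-0.04,0,0,0,0],[0,0,-0.04,0,0,0,1],[0.0365,-0.0178,0,0,0,0,1],[0.0365,-0.0178,0,0,0,0,1]]]'

```text
time_s: 33.43
tcp_pos: [0.5799, -0.2582, 0.2923]
orientation: [179.6, 0.1, 89.4]
wrist_force: [1.6, 1.7, -1.0]
gripper_width: 0.672
grip_force: 0.0
```

Emit:
apply_moves --rows '[[[0.0365,-0.0178,0,0,0,0,1],[0.0365,-0.0178,0,0,0,0,1],[0.0365,-0.0178,0,0,0,0,1],[0.0365,-0.0178,0,0,0,0,1],[0.0365,-0.0178,0,0,0,0,1],[0.0365,-0.0178,0,0,0,0,1],[0.0365,-0.0178,0,0,0,0,1],[0.0365,-0.0178,0,0,0,0,1]]]'

```text
time_s: 34.1
tcp_pos: [0.4362, 0.0378, 0.2897]
orientation: [180.0, 0.0, 89.6]
wrist_force: [-0.6, -0.2, -0.2]
gripper_width: 1.001
grip_force: 0.0
```

Emit:
apply_moves --rows '[[[0,0,0.03,0,0,0,1],[0,0,0.03,0,0,0,1],[0,0,0,0,0,0,1],[0,0,0,0,0,0,1]]]'

```text
time_s: 34.43
tcp_pos: [0.4366, 0.0361, 0.2292]
orientation: [-179.8, 0.0, 89.7]
wrist_force: [1.0, -0.6, 0.3]
gripper_width: 1.0
grip_force: 0.0
```

```bash
python3 w.py w11.png large_stopper:.028
python3 - <<'E'
from h import *
z=status.sense()['tcp_pos'][2]
for q in nets.boxes_of('wrist','large_stopper')[:2]: b=q['box'];print(b,q['confidence'],rel(((b[0]+b[2])/2,(b[1]+b[3])/2),z-.02))
im=cv2.imread('pics/w11.png');hsv=cv2.cvtColor(im,cv2.COLOR_BGR2HSV);m=cv2.inRange(hsv,(110,120,30),(130,255,255))
n,_,st,c=cv2.connectedComponentsWithStats(m);i=st[1:,4].argmax()+1;print(st[i],c[i])
E
```

```text
tcp [0.4377 0.0362 0.2304] [-179.968    -0.0134   89.6352] cam [0.4383 0.1047 0.3872] fwd [-0.0053 -0.2556 -0.9668] 34.4833
large_stopper 0.92 [304. 128. 334. 161.] ell [439. 106.] [31.9 32.6] encl [438.7 106. ] 33.7
[303.5, 131.6, 334.4, 162.0] 0.62 [0.07030869 0.00477382]
[302 131  31  33 806] [317.0942928  147.26054591]
```

Emit:
apply_moves --rows '[[[0.0345,0.0015,0.02,0,0,0,1],[0.034,0,0.02,0,0,0,1],[0,0,0.041,0,0,0,1],[0,0,0.041,0,0,0,1],[0,0,0.041,0,0,0,1],[0,0,0.03,0,0,0,0.5],[0,0,0.01,0,0,0,0.2],[0,0,0,0,0,0,0]]]'

```text
time_s: 35.25
tcp_pos: [0.4392, 0.1044, 0.0257]
orientation: [-179.9, 0.1, 89.6]
wrist_force: [0.7, 1.1, 1.3]
gripper_width: 0.834
grip_force: 0.0
```

Emit:
apply_moves --rows '[[[0,0,0.0,0,0,0,0],[0,0,0,0,0,0,0]]]'

```text
time_s: 35.42
tcp_pos: [0.4413, 0.1052, 0.0287]
orientation: [179.8, -0.0, 89.6]
wrist_force: [0.2, 0.1, -0.0]
gripper_width: 0.685
grip_force: 0.0
```

Emit:
apply_moves --rows '[[[0,0,0.008,0,0,0,0],[0,0,0,0,0,0,-0.5],[0,0,0,0,0,0,-1],[0,0,0,0,0,0,-1],[0,0,0,0,0,0,-1],[0,0,0,0,0,0,-1],[0,0,0,0,0,0,-1],[0,0,0,0,0,0,-1]]]' --grip_force 12

```text
time_s: 36.08
tcp_pos: [0.4395, 0.1049, 0.0189]
orientation: [180.0, -0.0, 89.7]
wrist_force: [-1.4, -0.5, 5.3]
gripper_width: 0.332
grip_force: 12.0
```

Emit:
apply_moves --rows '[[[0,0,-0.03,0,0,0,-1],[0,0,-0.04,0,0,0,-1],[0,0,-0.04,0,0,0,-1],[0,0,-0.04,0,0,0,-1],[0,0,-0.04,0,0,0,-1],[0,0,-0.03,0,0,0,-1],[0,0,0,0,0,0,-1]]]'

```text
time_s: 36.67
tcp_pos: [0.4422, 0.1062, 0.2445]
orientation: [179.5, -0.1, 89.7]
wrist_force: [0.8, -0.2, -0.1]
gripper_width: 0.336
grip_force: 12.0
```

Emit:
apply_moves --rows '[[[-0.0257,0.0229,-0.015,0,0,0,-1],[-0.0257,0.0229,-0.015,0,0,0,-1],[-0.0257,0.0229,-0.015,0,0,0,-1],[-0.0257,0.0229,-0.015,0,0,0,-1],[-0.0257,0.0229,-0.015,0,0,0,-1],[-0.0257,0.0229,-0.015,0,0,0,-1],[-0.0257,0.0229,-0.015,0,0,0,-1],[0,0,0,0,0,0,-1]]]'

```text
time_s: 37.33
tcp_pos: [0.6023, -0.0833, 0.3445]
orientation: [179.8, 0.2, 89.2]
wrist_force: [-1.0, -0.8, -1.0]
gripper_width: 0.334
grip_force: 12.0
```

Emit:
apply_moves --rows '[[[0,0,0,0,0,0,-1],[0,0,0,0,0,0,-1]]]'

```text
time_s: 37.5
tcp_pos: [0.5982, -0.0755, 0.3427]
orientation: [-179.9, -0.0, 89.7]
wrist_force: [-0.3, 0.8, -0.2]
gripper_width: 0.335
grip_force: 12.0
```

```bash
python3 w.py w12.png spare_port:.086 large_stopper:.35
python3 - <<'E'
from h import *
z=status.sense()['tcp_pos'][2]
for q in nets.boxes_of('wrist','spare_port')[:2]: b=q['box'];print(b,q['confidence'],rel(((b[0]+b[2])/2,(b[1]+b[3])/2),z-.084))
for q in nets.boxes_of('wrist','large_stopper')[:2]: b=q['box'];print(b,q['confidence'],rel(((b[0]+b[2])/2,(b[1]+b[3])/2),-.009))
print('w8 narrow',rel((304.7,165),.411-.086))
E
```

```text
tcp [ 0.5979 -0.0749  0.3429] [-179.9121   -0.0319   89.7333] cam [ 0.5996 -0.007   0.5008] fwd [-0.0038 -0.2548 -0.967 ] 37.55
large_stopper 0.58 [282. 257. 352. 308.] ell [598.8 -67.8] [26.  31.9] encl [598.8 -70. ] 33.3
[283.9, 258.3, 349.2, 307.4] 0.92 [0.01056829 0.00144416]
w8 narrow [ 0.0472695 -0.012924 ]
```

View pics/w12.png

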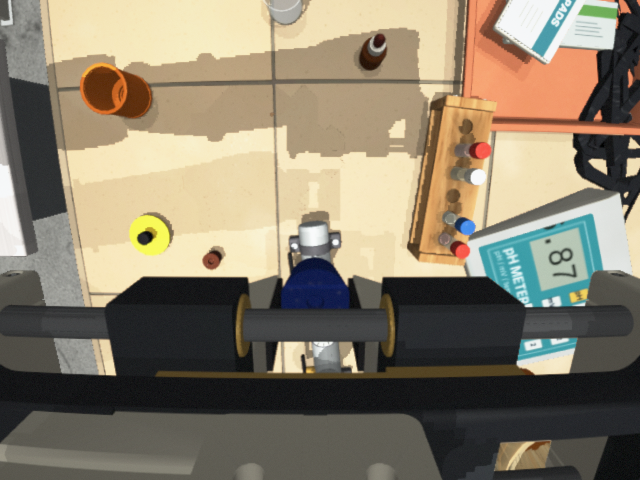

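Run:
```python
from h import *
from scipy.optimize import least_squares
np.set_printoptions(precision=4,suppress=True)
def blue(fn,h,rows=None):
    im=cv2.imread('pics/'+fn);hsv=cv2.cvtColor(im,cv2.COLOR_BGR2HSV);m=cv2.inRange(hsv,(108,100,20),(132,255,255))
    n,lab,st,c=cv2.connectedComponentsWithStats(m);i=st[1:,4].argmax()+1;print(fn,st[i])
    k,_=cv2.findContours((lab==i).astype(np.uint8),0,1);k=max(k,key=cv2.contourArea)[:,0]
    if rows: k=k[k[:,1]<rows]
    P=np.array([rel(q,h) for q in k])
    f=least_squares(lambda p:np.hypot(*(P-p[:2]).T)-p[2],[P[:,0].mean(),P[:,1].mean(),.016],loss='soft_l1',f_scale=.0005)
    print(h,f.x,np.sqrt((f.fun**2).mean()), 'colwidth',[ (r,k[k[:,1]==r][:,0].min(),k[k[:,1]==r][:,0].max()) for r in range(k[:,1].min(),k[:,1].max(),7)])
for h in (.2304-.028,): blue('w11.png',h)
for h in (-.009,-.005): blue('w12.png',h,304)
blue('w9.png',.297-.028); blue('w7.png',.294-.028)
```

```text
w11.png [302 131  32  33 822]
0.2024 [0.0697 0.0029 0.0152] 0.00027808304840595593 colwidth [(131, np.int32(316), np.int32(319)), (138, np.int32(304), np.int32(330)), (145, np.int32(302), np.int32(333)), (152, np.int32(302), np.int32(332)), (159, np.int32(306), np.int32(328))]
w12.png [ 280  258   71   51 2755]
-0.009 [0.0057 0.0007 0.0153] 0.0010878334695478705 colwidth [(258, np.int32(312), np.int32(318)), (265, np.int32(297), np.int32(331)), (272, np.int32(292), np.int32(336)), (279, np.int32(289), np.int32(341)), (286, np.int32(285), np.int32(346)), (293, np.int32(281), np.int32(349)), (300, np.int32(280), np.int32(349))]
w12.png [ 280  258   71   51 2755]
-0.005 [0.004  0.0007 0.0157] 0.0011176106729920623 colwidth [(258, np.int32(312), np.int32(318)), (265, np.int32(297), np.int32(331)), (272, np.int32(292), np.int32(336)), (279, np.int32(289), np.int32(341)), (286, np.int32(285), np.int32(346)), (293, np.int32(281), np.int32(349)), (300, np.int32(280), np.int32(349))]
w9.png [289  11  29  33 730]
0.26899999999999996 [ 0.1998 -0.012   0.0156] 0.0007903168054288826 colwidth [(11, np.int32(299), np.int32(307)), (18, np.int32(291), np.int32(315)), (25, np.int32(290), np.int32(317)), (32, np.int32(290), np.int32(315)), (39, np.int32(296), np.int32(312))]
w7.png [182  78  31  29 677]
0.26599999999999996 [ 0.1317 -0.1326  0.0157] 0.0010358821905660591 colwidth [(78, np.int32(191), np.int32(199)), (85, np.int32(184), np.int32(207)), (92, np.int32(183), np.int32(211)), (99, np.int32(185), np.int32(211))]
```

Emit:
apply_moves --rows '[[[-0.032,0.001,0.01,0,0,0,-1],[-0.032,0,0.02,0,0,0,-1],[-0.032,0,0.02,0,0,0,-1],[0,0,0.04,0,0,0,-1],[0,0,0.04,0,0,0,-1],[0,0,0.04,0,0,0,-1],[0,0,0.04,0,0,0,-1],[0,0,0.02,0,0,0,-1]]]'

```text
time_s: 38.42
tcp_pos: [0.5961, -0.1715, 0.1091]
orientation: [-179.7, -0.1, 89.7]
wrist_force: [-1.0, -0.3, -0.8]
gripper_width: 0.333
grip_force: 12.0
```

Emit:
apply_moves --rows '[[[0,0,0,0,0,0,-1],[0,0,0,0,0,0,-1]]]'

```text
time_s: 38.58
tcp_pos: [0.5985, -0.1716, 0.1134]
orientation: [-179.9, -0.0, 89.7]
wrist_force: [-0.4, 0.1, 1.0]
gripper_width: 0.336
grip_force: 12.0
```

Emit:
apply_moves --rows '[[[0,0.0,0.005,0,0,0,-1],[0,0,0.003,0,0,0,-1],[0,0,0.003,0,0,0,-1],[0,0,0,0,0,0,-1]]]'

```text
time_s: 38.92
tcp_pos: [0.5995, -0.1721, 0.1034]
orientation: [179.9, 0.0, 89.6]
wrist_force: [0.1, -0.1, -0.8]
gripper_width: 0.337
grip_force: 12.0
```

Emit:
apply_moves --rows '[[[0,0,0.002,0,0,0,-1],[0,0,0.002,0,0,0,-1],[0,0,0,0,0,0,-1]]]'

```text
time_s: 39.17
tcp_pos: [0.5995, -0.1717, 0.0988]
orientation: [179.9, -0.0, 89.7]
wrist_force: [0.8, 0.8, 1.3]
gripper_width: 0.333
grip_force: 12.0
```

Emit:
apply_moves --rows '[[[0,0,0.002,0,0,0,-1],[0,0,0.002,0,0,0,-1],[0,0,0,0,0,0,-1]]]'

```text
time_s: 39.42
tcp_pos: [0.5997, -0.1713, 0.0947]
orientation: [179.9, -0.0, 89.7]
wrist_force: [2.0, 2.6, 2.1]
gripper_width: 0.334
grip_force: 12.0
```

Emit:
apply_moves --rows '[[[0.0007,0.0005,0.001,0,0,0,-1],[0,0,0.002,0,0,0,-1],[0,0,0,0,0,0,-1]]]'

```text
time_s: 39.67
tcp_pos: [0.5999, -0.1706, 0.0916]
orientation: [180.0, -0.0, 89.7]
wrist_force: [2.9, 3.6, 3.5]
gripper_width: 0.337
grip_force: 12.0
```

Emit:
apply_moves --rows '[[[0.0004,0,0.0015,0,0,0,-1],[0,0,0.001,0,0,0,-1],[0,0,0,0,0,0,-1]]]'

```text
time_s: 39.92
tcp_pos: [0.5999, -0.1701, 0.0892]
orientation: [180.0, -0.0, 89.7]
wrist_force: [2.2, 4.6, 4.3]
gripper_width: 0.337
grip_force: 12.0
```

Emit:
apply_moves --rows '[[[0.0008,0.0003,0.001,0,0,0,-1],[0,0,0.0005,0,0,0,-1],[0,0,0,0,0,0,-1]]]'

```text
time_s: 40.17
tcp_pos: [0.5999, -0.1698, 0.0877]
orientation: [180.0, -0.0, 89.7]
wrist_force: [1.6, 5.6, 4.3]
gripper_width: 0.334
grip_force: 12.0
```

Emit:
apply_moves --rows '[[[0,0,0,0,0,0,-0.1],[0,0,0,0,0,0,-0.1],[0,0,0,0,0,0,0],[0,0,-0.02,0,0,0,0],[0,0,-0.04,0,0,0,0],[0,0,-0.041,0,0,0,0.5],[0,0,-0.041,0,0,0,1],[0,0,-0.041,0,0,0,1]]]'

```text
time_s: 40.83
tcp_pos: [0.5989, -0.1711, 0.2723]
orientation: [-179.9, 0.0, 89.6]
wrist_force: [1.9, -0.8, 0.1]
gripper_width: 0.669
grip_force: 0.0
```

Emit:
apply_moves --rows '[[[-0.03,0.005,-0.028,0,0,0,1],[-0.03,0.005,-0.028,0,0,0,1],[0.0,0,-0.04,0,0,0,1],[0,0,-0.04,0,0,0,1],[0,0,0,0,0,0,1],[0,0,0,0,0,0,1]]]'

```text
time_s: 41.33
tcp_pos: [0.61, -0.2311, 0.4092]
orientation: [179.8, 0.1, 89.6]
wrist_force: [-0.2, 0.6, -1.1]
gripper_width: 0.994
grip_force: 0.0
```

```bash
python3 w.py w13.png large_stopper:.098 spare_port:.086 funnel_lid:.177 funnel:.173
python3 - <<'E'
from h import *
np.set_printoptions(precision=4,suppress=True)
save('scene','sc1.png');save('top','top2.png')
for n in ('wrist','scene','top'):
    for l in ('large_stopper','funnel_lid','small_stopper','glass_beaker','dropper_bottle'):
        print(n,l,[(np.round(r['box']).tolist(),round(r['confidence'],2)) for r in nets.boxes_of(n,l)[:3]])
for X_ in ([.5985,-.1695,.098],[.613,-.330,.177],[.613,-.33,.197]): print(proj('scene',X_),proj('top',X_))
for n in ('sc1.png','top2.png'):
    im=cv2.imread('pics/'+n);hsv=cv2.cvtColor(im,cv2.COLOR_BGR2HSV);m=cv2.inRange(hsv,(113,150,20),(128,255,255))
    k,_,st,c=cv2.connectedComponentsWithStats(m)
    print(n,[(st[i].tolist(),c[i].round(1).tolist()) for i in range(1,k) if st[i,4]>25])
E
```

```text
tcp [ 0.6093 -0.231   0.407 ] [179.9779   0.0583  89.5906] cam [ 0.6108 -0.1622  0.5671] fwd [ 0.0009 -0.2572 -0.9664] 41.3833
large_stopper 0.63 [295. 140. 320. 165.] ell [ 599.7 -167.5] [30.7 31.6] encl [ 599.9 -167.7] 32.5
spare_port 0.45 [295. 140. 317. 162.] ell [ 585.6 -178.6] [ 2.  10.4] encl [ 586.6 -179. ] 10.2
funnel_lid 0.97 [293. 271. 343. 307.] ell [ 613.5 -326. ] [49.7 60.4] encl [ 613.5 -329.7] 59.8
funnel_lid 0.97 [116. 196. 151. 233.] ell [ 406.9 -230.9] [40.  41.3] encl [ 406.8 -230.9] 42.3
funnel_lid 0.77 [129. 106. 165. 146.] ell [ 434.8 -136. ] [40.4 42.2] encl [ 434.3 -135.4] 44.0
funnel 0.62 [297. 253. 335. 280.] ell [ 613.1 -298.4] [31.8 47. ] encl [ 613.3 -305.7] 48.1
funnel 0.49 [114.   1. 150.  10.] ell [428.9 -15.2] [10.3 38.6] encl [428.4 -11. ] 36.9
wrist large_stopper [([296.0, 143.0, 319.0, 164.0], 0.75)]
wrist funnel_lid [([115.0, 199.0, 152.0, 232.0], 0.92), ([292.0, 272.0, 341.0, 310.0], 0.83), ([131.0, 105.0, 167.0, 145.0], 0.64)]
wrist small_stopper [([198.0, 140.0, 217.0, 154.0], 0.62)]
wrist glass_beaker []
wrist dropper_bottle []
scene large_st
[... 274 characters left out ...]
.0, 326.0], 0.88)]
scene dropper_bottle [([223.0, 239.0, 238.0, 272.0], 0.65), ([362.0, 140.0, 385.0, 152.0], 0.58)]
top large_stopper [([374.0, 171.0, 392.0, 189.0], 0.69)]
top funnel_lid [([342.0, 289.0, 372.0, 321.0], 0.84), ([411.0, 312.0, 435.0, 341.0], 0.56)]
top small_stopper [([366.0, 256.0, 381.0, 263.0], 0.45)]
top glass_beaker [([201.0, 186.0, 229.0, 217.0], 0.61)]
top dropper_bottle [([240.0, 142.0, 253.0, 159.0], 0.58)]
[339.3494 176.6189] [386.1424 180.0329]
[376.5057 111.6394] [480.244  165.7836]
[377.3793 103.7754] [483.4381 163.5035]
sc1.png [([292, 38, 10, 9, 28], [296.7, 42.0]), ([332, 174, 14, 11, 112], [338.8, 178.7])]
top2.png [([377, 174, 15, 15, 168], [384.0, 180.7])]
```

```bash
python3 -c "
from plant import robot; print(robot.sign_off())"
```

```text
the job is handed in; nothing more can be done
None
```

The job is handed in at about 41 s: screen, ring, steel funnel and lid are stacked on the wide port, and the blue stopper is in the spare port. Contact heights and the last camera readings agree with all five being seated; the beaker, dropper bottle and small stopper show no visible shift. I have not seen the verdict.

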